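Hang the routing templates on the hook, large one first

TASK

Hang both plywood templates by their handles on the hook of the steel stand, the large one first and the small one in front of it. The large one lies flat, so first lean it, handle up, in the empty blue rest with its lower edge in the slot and let go of it, then take it again by the handle and hang it up; after that hang up the small one from the other rest. Leave the tools lying around where they are.

Things in the scene. Friction and masses are not known exactly. Their poses are not given: they have to be found in the camera images.
- large_handle (a point): The large plywood template. Point: centre of its D-handle's opening, mid-thickness. x runs in the plate to the top bar: bar underside at +21 mm, top end at +41, body's bottom edge at -111. y across: handle's straight outer edges at +-26, opening +-16 (10 mm side bars). z normal: faces at +-6 mm. Starts flat on the table, z up, handle roughly away from the robot.
- small_handle (a point): The small plywood template. Point: centre of its D-handle's opening, mid-thickness. x runs in the plate to the top bar: bar underside at +21 mm, top end at +41, body's bottom edge at -83. y across: handle's straight outer edges at +-26, opening +-16 (10 mm side bars). z normal: faces at +-6 mm. Starts leaning in rest_a, handle up, x axis 50 degrees above level.
- large: The large template: 12 mm plywood, 152 mm overall, about 180 g; body 100 wide, 90 high with rounded bottom corners and two brass dots, then the handle 52 wide, 62 high (opening 32 x 42 mm, 20 mm top bar). Origin on its back face at half length, 35 mm below the handle centre; axes as large_handle.
- small: The small template: 12 mm plywood, 124 mm overall, about 110 g; body 72 wide, 62 high with rounded bottom corners and two brass dots, then the handle 52 wide, 62 high (opening 32 x 42 mm, 20 mm top bar). Origin on its back face at half length, 21 mm below the handle centre; axes as small_handle.
- rest_a_slot (a point): Fixed blue rest, holds the small template at the start; same make as rest_b. Point: middle of the foot of its board's front face, on the slot floor, 10 mm above the table. z up, y along the slot, -x the open side towards the robot. The two rests stand side by side, 14 to 23 cm apart, in either order.
- rest_b_slot (a point): The rest that is empty at the start; point and axes as rest_a_slot. From the point the slot floor runs 20 mm to -x, to a lip 13 mm high with chamfered top. A seated template stands on the floor with its bottom's rear edge near the point and its back on the board; the large one's handle centre is then about 67 mm in x, 89 mm in z from it.
- hook (a point): Hook of a fixed steel stand: 10 mm round bar from a 16 mm post at x = +50 mm along -x (towards the robot) to x = -45, rising 5 mm, then turned up to the tip. Point: on the bar's axis over the base's centre, 173 mm above the table. z up, y level across the bar. Base 130 x 100 x 12 mm; post top 189 mm above the table.
- hook_tip (a point): Centre of the hook's rounded end (10 mm diameter), 55 mm on the -x side of point hook and 15 mm higher; same axes.
- rest_b: The empty rest: base 130 x 112 x 10 mm (x, y, z), a board 104 mm wide and 56 mm long rising from it and leaning back to +x at 50 degrees above level, a lip in front. Origin under the base's centre, 35 mm to +x of the slot point; same axes.
- tape_measure: Bystander: yellow and black tape measure, 40 x 80 x 68 mm; origin under its centre.
- pencil: Bystander: red carpenter's pencil, 173 mm long, lying; origin under its centre.
- try_square: Bystander: try square with beech stock and steel blade, 120 x 188 x 23 mm, lying; origin under its centre.
- spanner: Bystander: steel open-end spanner, 158 x 39 x 8 mm, lying; origin under its centre.
- blade_flange: Bystander: grey steel flange, 70 mm diameter, 22 mm high; origin under its centre.
- spare_knob: Bystander: black star knob, 46 mm across, 28 mm high; origin under its centre.
Things that resemble listed ones, but are neither listed nor needed, are in the scene too. Of the things that look like the part that bears hook, the larger one is meant.

How it is judged:
By the outcome, as a careful person would: the job done as asked, in the order asked, and still so for the second after the job is handed in, with the robot touching nothing.
It also fails if it takes over 72 s, if anything falls off the work surface, if the arm or the gripper's body presses on something with over 40 N, if the wrist force passes 120 N, or if a joint passes its speed limit or range.

ROBOT

A 7-joint arm with a two-finger parallel gripper is mounted at the origin on a cart in front of the work surface, level with it; the furniture and walls round the work are solid. World frame = base frame: x ahead of the robot, y to its left, z up, the work surface at z = 0. Lengths are in m, angles in rad, forces in N, time in s.
With the tool pointing down it reaches from about 0.425 to 0.925 m from the base axis. Payload 6.8 kg.
Tool frame: the origin (TCP) lies at the very end of the fingers, on their centre line; the grasp point (between the pads) lies 19 mm behind it; z points along the fingers, x is the direction in which the jaws open and shut, and the axes are right-handed (so a half turn about z gives the same grasp; the last joint's range is limited). The gripper opens to 85 mm and grips with 20 to 120 N. Pads are 22 mm wide; open, the fingers measure 114 mm over their backs; the gripper's body (76 mm by 85 mm) begins 54 mm behind the grasp point. The pads swing forward as they close: fully open they stand 13 mm farther back than shut.
Start: joints at [-0.108, 0.477, 0.022, 1.555, -0.011, 1.109, -0.083], TCP at [0.675, 0, 0.231] pointing down, gripper open.
Joint ranges: [-2.96, 2.96], [-0.34, 2.1], [-1.41, 1.46], [0.24, 2.44], [-1.37, 4.51], [0.17, 1.92], [-2.96, 2.96]. Speed limits (rad/s): [2.39, 2.39, 3.14, 3.14, 3.14, 3.14, 3.14].

INTERFACE

Orientations are given as a rotation vector (axis times angle).
In Python, from bench import r, grab_frame gives the robot as it stands. The module is installed in compiled form; this text tells all that it offers.
- The arm moves only by the tool send_rows, never from a script. Its argument "series" is a list of rows, each a list of 2 entries, a list of its own where there are three numbers: the shift along the tool's x, y, z in m, then the turn, a rotation vector about the tool's x, y, z in units of 5 degrees (1.0 is 5 degrees). A call has 1 to 20 rows; each row shifts and turns the commanded pose from where the row before left it, along the tool's axes as they then stand; what a row does not reach is not made up. A row lasts 1/8 s, in which the tool goes at most 62.5 mm and 10.7 degrees, less where a joint would pass 70% of its speed; a pose out of reach is approached as far as the arm can. A call is refused whole if a number of a shift passes 0.0625 or a number of a turn 1, either way. A call with a gripper value outside its range is refused whole. "fingers" is the closure in counts, from 0 (fully open) to 255 (shut), set as the call begins (left out, the last holds). The fingers move at their own pace and stop on an object; "grip_force" is the grip in N (left out, the last holds). Time passes only in rows, so rows that do not move let the fingers close. It gives the time, the measured TCP pose, the force and the opening at its end, in the units of the state.
- r.get_obs(): the state, without advancing time (a new reading comes with each control period).
- grab_frame(name): name is "scene" or "side" or "wrist"; returns a dict with "frame" (480x640x3 uint8, red, green, blue), "fx", "fy", "cx", "cy" (pixels), "origin" and "rotation" of the camera in the world; the wrist camera has in their place "T_tool_cam" (4x4, takes a point from camera to tool coordinates, whose origin is the TCP and whose axes are the tool frame's). Camera axes: x right, y down, z forward; pixel columns grow to the right and rows downward; lengths in m; the calibration is good to about 2 mm. A picture is of the moment at which its call begins: read the wrist's pose just before it. There is no depth.
- r.hand_in(): hands the job in, once; it reports no verdict.
The state is a dict: "clock": time; "joints": joint angles; "qvel": joint speeds; "tau": joint torques, N m; "tcp_pos": TCP position; "orientation": TCP orientation; "contact_force": force on the tool from outside, world axes, zero at the start; "moment": the same for the moment, N m; "grip_width": finger opening in m.
Only numpy, scipy, OpenCV 4.12 (cv2) and the standard library are available. Lean on these libraries where they do the work, as an engineer would, in place of code of your own. Each camera call takes 0.05 s, during which the arm holds its last target.

## Working session

There is one attempt and no reset: what is moved stays moved. The work goes in short steps, Python scripts to look and compute and a tool call to move; the robot and the scene stay as the last step left them, time stands still between calls to the robot, and variables do not carry over. Pictures are saved under pics/ and viewed, and the job is handed in when it is done.

Besides the shell and the picture viewer there is one more tool, called after "Emit:" in YAML: its name, and indented under it one key for each argument. send_rows: Moves the arm, as the interface text tells. Its arguments: {"type":"object","properties":{"series":{"type":"array"},"fingers":{"type":"number"},"grip_force":{"type":"number"}},"required":["series"]}

```bash
mkdir -p pics; python3 - <<'E'
from bench import r, grab_frame
import cv2, numpy as np
np.set_printoptions(precision=4,suppress=True)
o=r.get_obs()
for k,v in o.items(): print(k,np.array(v))
for n in ["scene","side","wrist"]:
    f=grab_frame(n)
    cv2.imwrite(f"pics/{n}0.png",f["frame"][:,:,::-1])
    print(n,{k:np.array(v) for k,v in f.items() if k!="frame"})
E
```

```text
clock 0.0
joints [-0.1082  0.4778  0.0224  1.5564 -0.0115  1.1093 -0.0831]
qvel [-0.0008 -0.0016 -0.0009  0.0022  0.0001  0.001   0.0001]
tau [ -0.0005 -59.6444   1.6077 -28.1195   0.0124   0.0094   0.    ]
tcp_pos [0.6744 0.     0.2303]
orientation [ 3.1415  0.0001 -0.0029]
contact_force [-0.3184 -0.2765  0.3677]
moment [-0.0713 -0.0151  0.0443]
grip_width 0.08543490533304118
scene {'fx': array(586.8309), 'fy': array(586.8309), 'cx': array(320.9569), 'cy': array(232.0958), 'origin': array([-0.5221,  0.8441,  1.3852]), 'rotation': array([-1.1651,  2.3316, -1.0251])}
side {'fx': array(513.8046), 'fy': array(513.8046), 'cx': array(311.5463), 'cy': array(239.6469), 'origin': array([ 0.1553, -1.1249,  1.2489]), 'rotation': array([-2.2967,  0.3513, -0.1447])}
wrist {'fx': array(353.1028), 'fy': array(353.1028), 'cx': array(317.1269), 'cy': array(239.2532), 'T_tool_cam': array([[ 1.    , -0.0003,  0.0005,  0.0012],
       [ 0.0001,  0.9641,  0.2654, -0.0665],
       [-0.0006, -0.2654,  0.9641, -0.1429],
       [ 0.    ,  0.    ,  0.    ,  1.    ]])}
```

View pics/scene0.png

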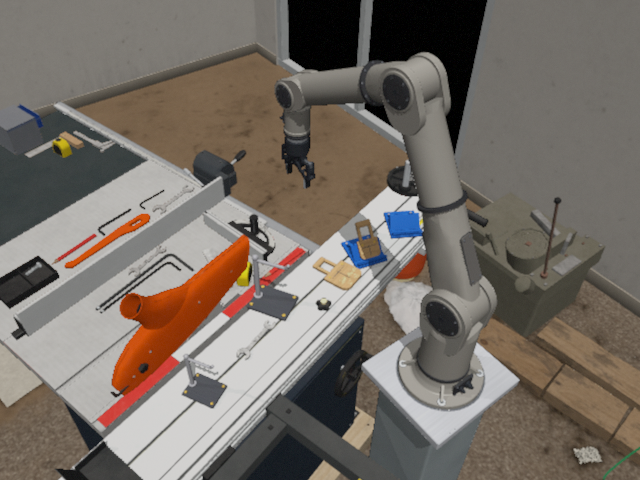

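View pics/side0.png

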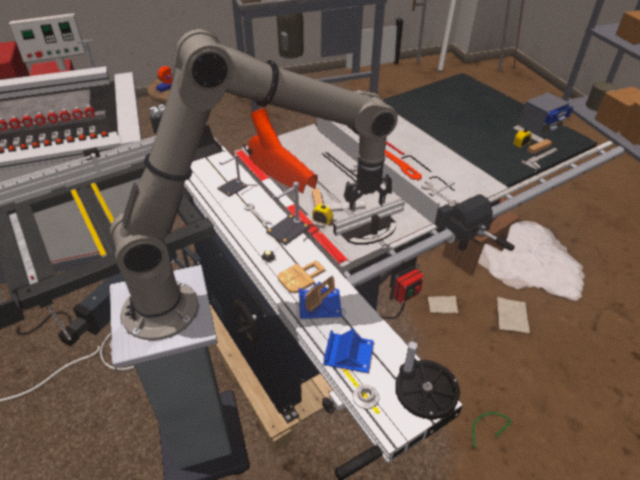

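View pics/wrist0.png

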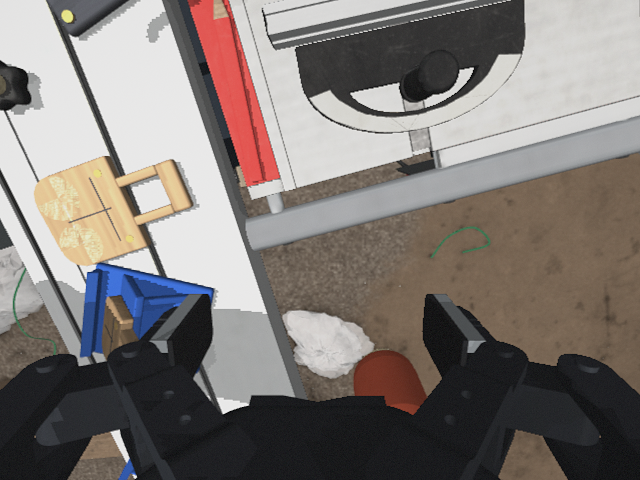

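Scene: the large template lies at scene (340,272), and the small one is in a rest at (365,245). The empty rest is at (403,223). Hook stands: (270,295), which looks larger, and (203,385). I'll enlarge crops to check.

```bash
cat > h.py <<'E'
import numpy as np, cv2
from scipy.spatial.transform import Rotation as R
from bench import r, grab_frame
np.set_printoptions(precision=4,suppress=True)
def toolT():
    o=r.get_obs(); T=np.eye(4); T[:3,:3]=R.from_rotvec(o["orientation"]).as_matrix(); T[:3,3]=o["tcp_pos"]; return T
class Cam:
    def __init__(s,n,save=None):
        T=toolT(); f=grab_frame(n); s.im=f["frame"][:,:,::-1].copy()
        s.K=np.array([[f["fx"],0,f["cx"]],[0,f["fy"],f["cy"]],[0,0,1]],float)
        if n=="wrist": s.T=T@np.array(f["T_tool_cam"])
        else:
            s.T=np.eye(4); s.T[:3,:3]=R.from_rotvec(f["rotation"]).as_matrix(); s.T[:3,3]=f["origin"]
        if save:
            cv2.imwrite(f"pics/{save}.png",s.im); np.savez(f"pics/{save}.npz",K=s.K,T=s.T)
    @classmethod
    def load(c,save):
        s=c.__new__(c); s.im=cv2.imread(f"pics/{save}.png"); d=np.load(f"pics/{save}.npz"); s.K=d["K"]; s.T=d["T"]; return s
    def ray(s,uv):
        d=s.T[:3,:3]@np.linalg.inv(s.K)@np.array([uv[0],uv[1],1.]); return s.T[:3,3],d/np.linalg.norm(d)
    def plane(s,uv,z):
        o,d=s.ray(uv); return o+d*(z-o[2])/d[2]
    def proj(s,P):
        P=np.atleast_2d(P); q=(P-s.T[:3,3])@s.T[:3,:3]@s.K.T; return q[:,:2]/q[:,2:]
    def crop(s,name,x0,y0,w,h,k):
        c=cv2.resize(s.im[y0:y0+h,x0:x0+w],None,fx=k,fy=k,interpolation=cv2.INTER_CUBIC); cv2.imwrite(f"pics/{name}.png",c)
def tri(*cu):
    A=np.zeros((3,3));b=np.zeros(3)
    for c,uv in cu:
        o,d=c.ray(uv); M=np.eye(3)-np.outer(d,d); A+=M;b+=M@o
    P=np.linalg.solve(A,b); return P,[np.linalg.norm(c.proj(P)[0]-uv) for c,uv in cu]
E
python3 - <<'E'
from h import *
for n in ["scene","side","wrist"]: Cam(n,n+"1")
c=Cam.load("scene1"); c.crop("scA",170,190,270,220,2.9)
d=Cam.load("side1"); d.crop("siA",210,140,200,240,2.5); 
print(r.get_obs()["clock"])
E
```

```text
0.3
```

```bash
echo
```

```text
(no output)
```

View pics/scA.png

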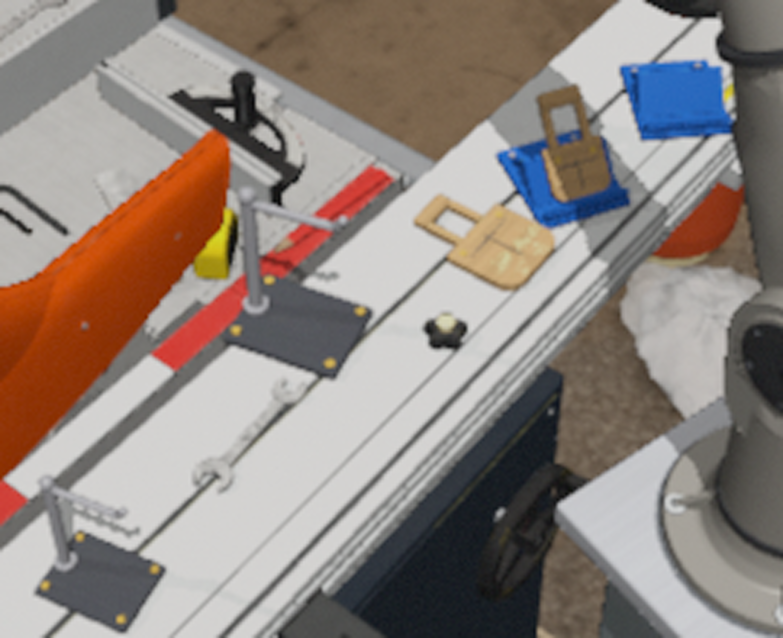

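View pics/siA.png

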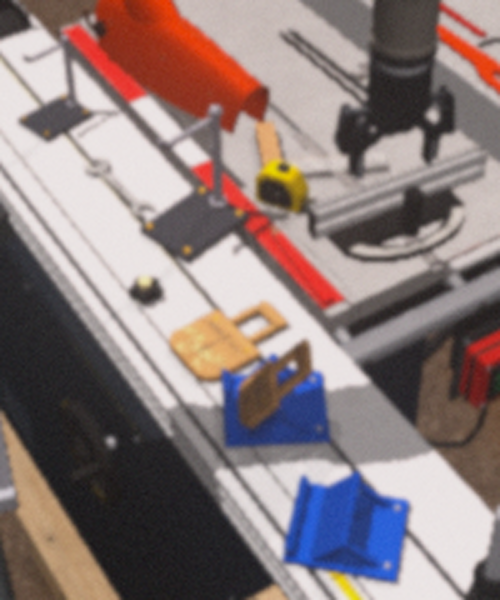

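```bash
python3 - <<'E'
from h import *
s=Cam.load("scene1");d=Cam.load("side1");w=Cam.load("wrist1")
# wrist: large corners on top z=.012
for n,uv in dict(hTopL=(163,162),hTopR=(192,208),openTL=(158,178),bodyBL=(38,185),bodyBR=(70,263),bodyTL=(108,156),bodyTR=(148,246)).items(): print(n,w.plane(uv,.012))
print("hookbase scene",[s.plane((170+x/2.9,190+y/2.9),.012) for x,y in [(268,280),(235,330),(361,311),(330,363)]])
print("hookbase side",[d.plane((210+x/2.5,140+y/2.5),.012) for x,y in [(202,190),(238,212),(153,227),(187,251)]])
print("smallbase scene",[s.plane((170+x/2.9,190+y/2.9),.012) for x,y in [(79,536),(43,586),(155,568),(120,620)]])
print("rest? side",[d.plane((210+x/2.5,140+y/2.5),.01) for x,y in [(303,475),(285,560),(390,578),(410,500)]])
print("rest? scene",[s.plane((170+x/2.9,190+y/2.9),.01) for x,y in [(640,137),(733,133)]])
print("rest a side",[d.plane((210+x/2.5,140+y/2.5),.01) for x,y in [(225,372),(228,446),(325,442),(325,372)]])
for x,y in [(215,110),(168,145)]: print(x)
print(tri((s,(170+245/2.9,190+193/2.9)),(d,(210+215/2.5,140+108/2.5))))
print(tri((s,(170+340/2.9,190+222/2.9)),(d,(210+168/2.5,140+140/2.5))))
E
```

```text
hTopL [0.5215 0.0472 0.012 ]
hTopR [0.5462 0.0005 0.012 ]
openTL [0.5146 0.0314 0.012 ]
bodyBL [0.3913 0.0243 0.012 ]
bodyBR [ 0.4083 -0.0598  0.012 ]
bodyTL [0.4673 0.0531 0.012 ]
bodyTR [ 0.4953 -0.0406  0.012 ]
hookbase scene [array([0.5435, 0.2303, 0.012 ]), array([0.5056, 0.2961, 0.012 ]), array([0.4487, 0.1754, 0.012 ]), array([0.4107, 0.2415, 0.012 ])]
hookbase side [array([0.5074, 0.2971, 0.012 ]), array([0.5442, 0.2332, 0.012 ]), array([0.4179, 0.239 , 0.012 ]), array([0.4515, 0.175 , 0.012 ])]
smallbase scene [array([0.3809, 0.5468, 0.012 ]), array([0.3534, 0.5986, 0.012 ]), array([0.3089, 0.5074, 0.012 ]), array([0.2813, 0.5597, 0.012 ])]
rest? side [array([ 0.4819, -0.2434,  0.01  ]), array([ 0.4245, -0.3492,  0.01  ]), array([ 0.5283, -0.4063,  0.01  ]), array([ 0.5896, -0.3153,  0.01  ])]
rest? scene [array([ 0.4736, -0.2449,  0.01  ]), array([ 0.4134, -0.3385,  0.01  ])]
rest a side [array([ 0.4392, -0.0584,  0.01  ]), array([ 0.409 , -0.1747,  0.01  ]), array([ 0.5236, -0.2044,  0.01  ]), array([ 0.5617, -0.0972,  0.01  ])]
215
168
(array([0.5215, 0.2624, 0.1835]), [np.float64(0.44207257814767564), np.float64(0.3670387469279655)])
(array([0.4381, 0.2094, 0.1835]), [np.float64(1.7788209886235156), np.float64(1.5011463731297099)])
```

Two hook stands: scene (270,295), with a post about 184 mm high and a base of roughly 110 x 75 mm between its screws, and (203,385), which is clearly smaller (82 x 58 mm). The description says the larger, so I take (270,295). Next I move to get closer wrist views.

Emit:
send_rows:
  series:
    - [[-0.022,0.035,-0.006],[0,0,0]]
    - [[-0.022,0.035,-0.006],[0,0,0]]
    - [[-0.022,0.035,-0.006],[0,0,0]]
    - [[-0.022,0.035,-0.006],[0,0,0]]
    - [[-0.022,0.035,-0.006],[0,0,0]]
    - [[-0.022,0.035,-0.006],[0,0,0]]
    - [[-0.022,0.035,-0.006],[0,0,0]]
    - [[-0.022,0.035,-0.006],[0,0,0]]
    - [[0,0,0],[0,0,0]]
    - [[0,0,0],[0,0,0]]

```text
clock: 1.55
tcp_pos: [0.4993, -0.2794, 0.2793]
orientation: [-3.141, -0.0, -0.001]
contact_force: [0.7, 1.1, -0.8]
grip_width: 0.0854
```

```bash
python3 - <<'E'
from h import *
Cam("wrist","w2"); o=r.get_obs(); print(o["clock"],o["joints"],o["tcp_pos"],o["orientation"])
E
```

```text
1.6 [ 0.2946  0.2643  0.1295  1.7576 -0.0382  1.1223  0.4379] [ 0.4996 -0.2788  0.2792] [-3.1409 -0.0025 -0.0003]
```

View pics/w2.png

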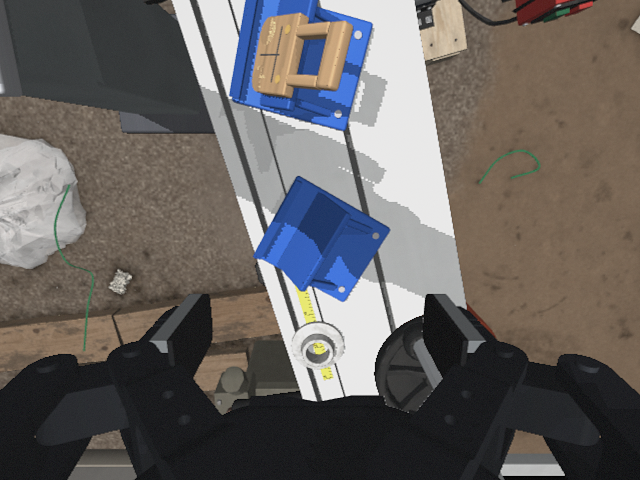

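The wrist view shows the small template in rest_a near (300,60), the empty rest_b at (320,235), and a black handwheel with a post at (420,370) that I must keep clear of.

```bash
python3 - <<'E'
from h import *
w=Cam.load("w2"); w.crop("w2b",245,165,160,145,4.8); w.crop("w2a",215,0,180,140,4.3)
E
```

```text
(no output)
```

View pics/w2b.png

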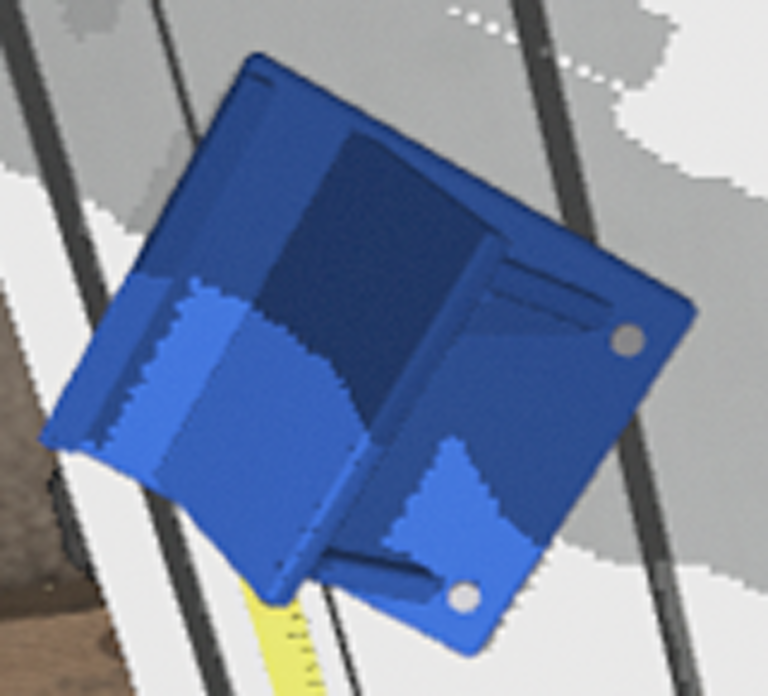

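View pics/w2a.png

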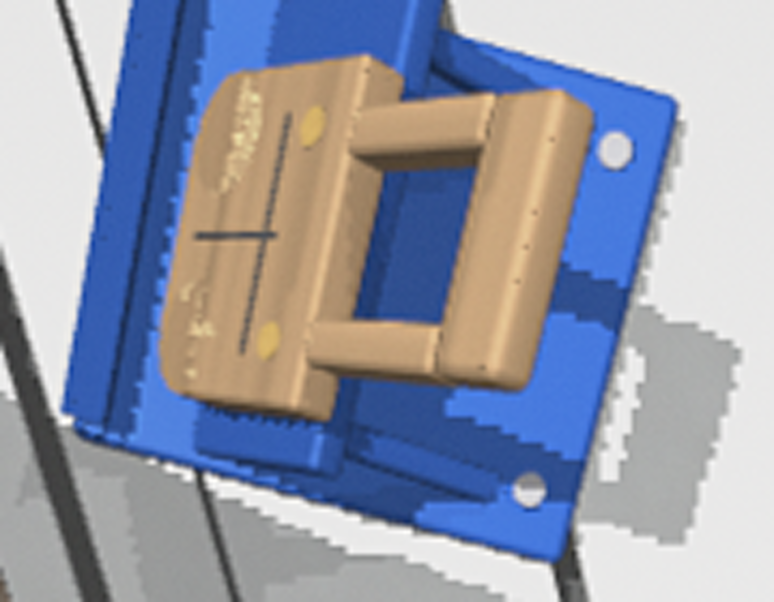

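Emit:
send_rows:
  series:
    - [[0.0,-0.05,0],[0,0,0]]
    - [[0.0,-0.05,0],[0,0,0]]
    - [[0.0,-0.05,0],[0,0,0]]
    - [[0.0,-0.05,0],[0,0,0]]
    - [[0.0,-0.05,0],[0,0,0]]
    - [[0.0,-0.05,0],[0,0,0]]
    - [[0.0,-0.05,0],[0,0,0]]
    - [[0,0,0],[0,0,0]]
    - [[0,0,0],[0,0,0]]

```text
clock: 2.72
tcp_pos: [0.4989, 0.0704, 0.2791]
orientation: [3.141, 0.003, -0.001]
contact_force: [-0.2, -1.1, 0.7]
grip_width: 0.0855
```

```bash
python3 - <<'E'
from h import *
Cam("wrist","w3"); o=r.get_obs(); print(o["clock"],o["joints"],o["tcp_pos"],o["orientation"])
E
```

```text
2.775 [-0.16    0.1538 -0.1147  1.8924  0.0202  1.097  -0.2828] [0.499  0.0695 0.2791] [ 3.1411 -0.0005 -0.0006]
```

View pics/w3.png

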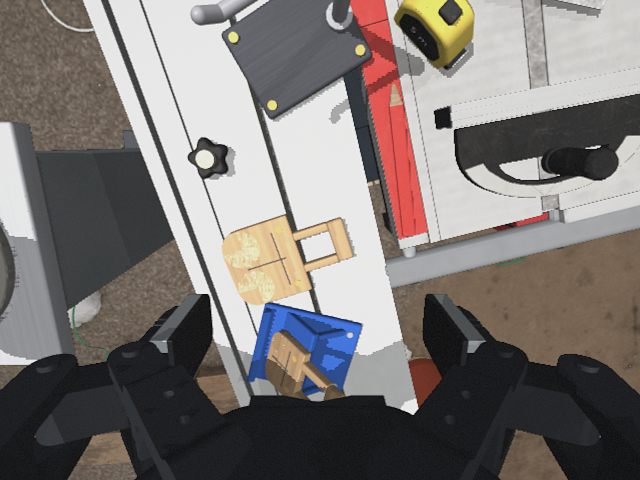

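```bash
python3 - <<'E'
from h import *
w=Cam.load("w2")
def P(uv,z,x0,y0,k): return w.plane((x0+uv[0]/k-.5+.5/k,y0+uv[1]/k-.5+.5/k),z)
B=lambda uv,z:P(uv,z,245,165,4.8)
A=lambda uv,z:P(uv,z,215,0,4.3)
def fr(name,bl,br,f1,f2):
    y=bl-br; L=np.linalg.norm(y[:2]); y/=np.linalg.norm(y); x=np.array([y[1],-y[0],0])
    print(name,"backlen",L,"yaw",np.degrees(np.arctan2(x[1],x[0])),"slot from back",(bl+br)/2-.1*x)
    yf=f1-f2; print("  foot line len",np.linalg.norm(yf),"yaw",np.degrees(np.arctan2(-yf[0],yf[1])),"mid",(f1+f2)/2)
fr("b",B((695,303),.01),B((472,656),.01),B((350,130),.01),B((155,485),.01))
print("b screws",B((627,340),.01),B((464,597),.01))
fr("a",A((678,100),.01),A((560,560),.01),A((270,40),.01),A((200,450),.01))
print("a screws",A((615,150),.01),A((530,490),.01))
print("a front corner",A((80,430),.01),"b front top",B((255,55),.01))
w=Cam.load("w3"); w.crop("w3a",210,205,160,110,4.8); w.crop("w3h",185,0,210,130,3.8)
s=Cam.load("scene1"); s.crop("scH",230,245,90,75,8); 
d=Cam.load("side1"); d.crop("siH",260,170,60,80,7.5)
E
```

```text
b backlen 0.11022585422267026 yaw -29.266077295852927 slot from back [ 0.4734 -0.3111  0.01  ]
  foot line len 0.10427513170977706 yaw -28.75887597006747 mid [ 0.4762 -0.3143  0.01  ]
b screws [ 0.571  -0.3215  0.01  ] [ 0.5312 -0.3912  0.01  ]
a backlen 0.10916198650043589 yaw -13.899756483713634 slot from back [ 0.4478 -0.1226  0.01  ]
  foot line len 0.09414499550601999 yaw -12.611122561789616 mid [ 0.4497 -0.1269  0.01  ]
a screws [ 0.5431 -0.1045  0.01  ] [ 0.5237 -0.1825  0.01  ]
a front corner [ 0.4092 -0.1681  0.01  ] b front top [ 0.4784 -0.2506  0.01  ]
```

View pics/w3a.png

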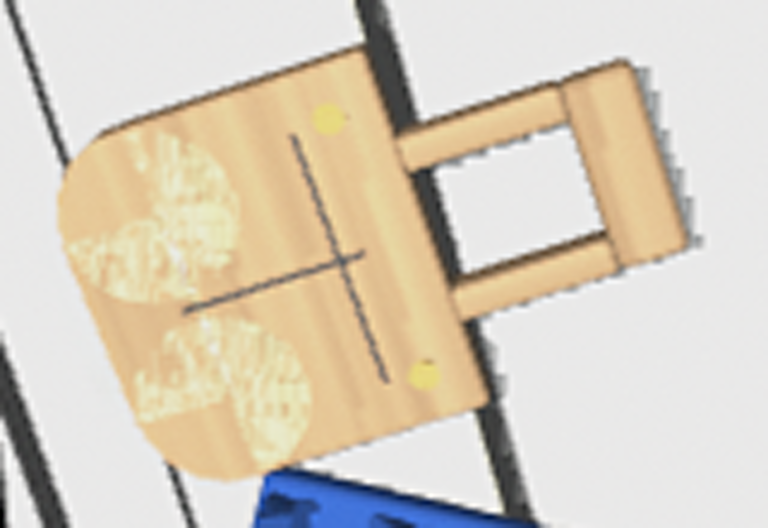

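View pics/w3h.png

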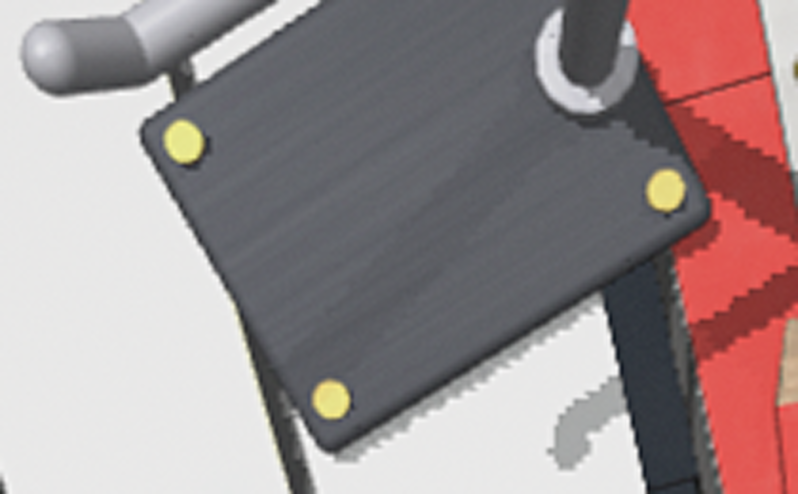

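View pics/scH.png

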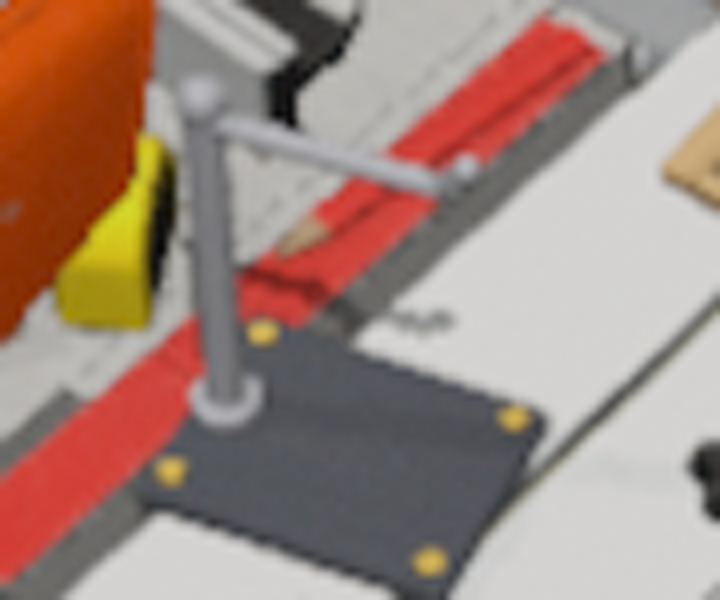

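View pics/siH.png

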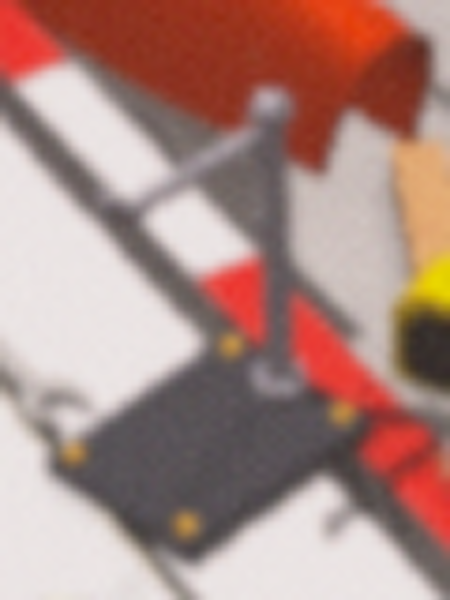

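```bash
python3 - <<'E'
from h import *
w=Cam.load("w3")
f=lambda uv,z,x0,y0,k: w.plane((x0+uv[0]/k-.5+.5/k,y0+uv[1]/k-.5+.5/k),z)
H=lambda uv,z:f(uv,z,185,0,3.8); L=lambda uv,z:f(uv,z,210,205,4.8)
S=[H(u,.013) for u in [(184,142),(666,190),(331,399)]]
print("screws",S)
x=S[1]-S[2]; print("hook yaw",np.degrees(np.arctan2(x[1],x[0])),np.linalg.norm(x)); c=(S[0]+S[1])/2; print("centre",c[:2], np.linalg.norm(S[0]-S[2]))
t=H((45,62),.188); print("tip",t); u=x/np.linalg.norm(x); print("hook pt from tip",t+.055*u)
print("post foot",H((588,90),.012)-.05*u)
# scene+side tri of tip
s=Cam.load("scene1");d=Cam.load("side1")
print(tri((s,(230+465/8-.44,245+168/8-.44)),(w,(185+45/3.8-.37,62/3.8-.37))))
print(tri((d,(260+110/7.5-.43,170+205/7.5-.43)),(w,(185+45/3.8-.37,62/3.8-.37))))
# large: top-face handle edges, z=.012
pts={k:L(v,.012) for k,v in dict(tl=(627,61),tr=(688,240),bodyR=(368,46),bodyL=(488,400),l0=(398,133),r0=(462,318),opTL=(565,122),opTR=(605,235),opBL=(436,168),opBR=(462,278),dot1=(330,120),dot2=(424,374)).items()}
for k,v in pts.items(): print(k,v)
y=pts["dot1"]-pts["dot2"];print("yaw dots",np.degrees(np.arctan2(-y[0],y[1])),np.linalg.norm(y))
y=pts["bodyR"]-pts["bodyL"];print("yaw body",np.degrees(np.arctan2(-y[0],y[1])),np.linalg.norm(y))
y=pts["tl"]-pts["tr"];print("yaw top",np.degrees(np.arctan2(-y[0],y[1])),np.linalg.norm(y))
print("open centre",sum(pts[k] for k in ["opTL","opTR","opBL","opBR"])/4)
b=(pts["bodyR"]+pts["bodyL"])/2; print("from body",b); t=(pts["tl"]+pts["tr"])/2; print("top mid",t,np.linalg.norm(t-b), "centre", b+(t-b)*21/62)
E
```

```text
screws [array([0.4126, 0.2418, 0.013 ]), array([0.5446, 0.2301, 0.013 ]), array([0.4506, 0.176 , 0.013 ])]
hook yaw 29.95069350819396 0.10851105014433164
centre [0.4786 0.236 ] 0.07598585460899124
tip [0.4293 0.2079 0.188 ]
hook pt from tip [0.4769 0.2354 0.188 ]
post foot [0.4795 0.2299 0.012 ]
(array([0.4299, 0.2084, 0.1885]), [np.float64(0.27503947393157424), np.float64(1.3936529367279207)])
(array([0.4303, 0.2073, 0.1882]), [np.float64(0.31225053949067316), np.float64(2.0736959658294563)])
tl [0.5275 0.0509 0.012 ]
tr [0.5439 0.0046 0.012 ]
bodyR [0.4637 0.0546 0.012 ]
bodyL [ 0.493  -0.0393  0.012 ]
l0 [0.4707 0.0325 0.012 ]
r0 [ 0.4864 -0.0165  0.012 ]
opTL [0.5124 0.0354 0.012 ]
opTR [0.5228 0.0059 0.012 ]
opBL [0.4801 0.0235 0.012 ]
opBR [ 0.4864 -0.0057  0.012 ]
dot1 [0.4538 0.0358 0.012 ]
dot2 [ 0.4764 -0.032   0.012 ]
yaw dots 18.365520696929313 0.07151625268417779
yaw body 17.310053550764984 0.09834727695391815
yaw top 19.457493853962305 0.049141740328461046
open centre [0.5004 0.0148 0.012 ]
from body [0.4783 0.0077 0.012 ]
top mid [0.5357 0.0278 0.012 ] 0.06078653547067399 centre [0.4978 0.0145 0.012 ]
```

```bash
cat > kin.py <<'E'
import numpy as np
from scipy.optimize import least_squares
D=[((.6744,0),.2303,.4778,1.5564),((.4996,-.2788),.2792,.2643,1.7576),((.499,.0695),.2791,.1538,1.8924)]
def f(p):
    a,b,r0,h,c=p; e=[]
    for xy,z,q2,q4 in D:
        r=np.sqrt(np.hypot(*xy)**2-c*c)
        e+=[r0+a*np.sin(q2)+b*np.sin(q2+q4)-r, h+a*np.cos(q2)+b*np.cos(q2+q4)-z]
    return e
if __name__=="__main__":
    s=least_squares(f,[.4,.4,0,.1,.07]); print(s.x,s.fun)
E
python3 kin.py
```

```text
[ 5.44313035e-01  6.37930122e-01 -1.45826810e-01  3.23958011e-02
  1.75842660e-05] [ 0.00071446  0.00029868 -0.00164546  0.00049647  0.000931   -0.00079515]kin.py:7: RuntimeWarning: invalid value encountered in sqrt
  r=np.sqrt(np.hypot(*xy)**2-c*c)
```

```bash
cat >> h.py <<'E'
from scipy.linalg import logm, expm
def pose(xdir_yaw_deg, tilt_deg, grasp, s):
    """tool x = plate y (yaw = plate yaw+90); tilt>0: body leans away from robot (fingers point back). TCP = grasp + s*toolz"""
    a=np.radians(xdir_yaw_deg); px=np.array([np.cos(a),np.sin(a),0]); py=np.array([-np.sin(a),np.cos(a),0]); t=np.radians(tilt_deg)
    z=-np.sin(t)*px-np.cos(t)*np.array([0,0,1.]); T=np.eye(4); T[:3,0]=py; T[:3,1]=np.cross(z,py); T[:3,2]=z; T[:3,3]=np.array(grasp)+s*z; return T
def plan(T0,T1,n):
    """n equal rows from T0 to T1 (screw)"""
    X=expm(np.real(logm(np.linalg.inv(T0)@T1))/n); return X[:3,3], np.degrees(R.from_matrix(X[:3,:3]).as_rotvec())/5
def rel(T0,T1):
    X=np.linalg.inv(T0)@T1; return X[:3,3], np.degrees(R.from_matrix(X[:3,:3]).as_rotvec())/5
E
python3 - <<'E'
from h import *
T0=toolT(); T1=pose(18,20,(.499,.0145,.006),-.08)
print(T1[:3,3],plan(T0,T1,24))
E
```

```text
[0.525  0.023  0.0812] (array([0.    , 0.0037, 0.0078]), array([ 0.114 , -0.1565, -0.8898]))
```

Emit:
send_rows:
  fingers: 57
  grip_force: 60
  series:
    - [[0,0.0037,0.0078],[0.11,-0.16,-0.89]]
    - [[0,0.0037,0.0078],[0.11,-0.16,-0.89]]
    - [[0,0.0037,0.0078],[0.11,-0.16,-0.89]]
    - [[0,0.0037,0.0078],[0.11,-0.16,-0.89]]
    - [[0,0.0037,0.0078],[0.11,-0.16,-0.89]]
    - [[0,0.0037,0.0078],[0.11,-0.16,-0.89]]
    - [[0,0.0037,0.0078],[0.11,-0.16,-0.89]]
    - [[0,0.0037,0.0078],[0.11,-0.16,-0.89]]
    - [[0,0.0037,0.0078],[0.11,-0.16,-0.89]]
    - [[0,0.0037,0.0078],[0.11,-0.16,-0.89]]
    - [[0,0.0037,0.0078],[0.11,-0.16,-0.89]]
    - [[0,0.0037,0.0078],[0.11,-0.16,-0.89]]
    - [[0,0.0037,0.0078],[0.11,-0.16,-0.89]]
    - [[0,0.0037,0.0078],[0.11,-0.16,-0.89]]
    - [[0,0.0037,0.0078],[0.11,-0.16,-0.89]]
    - [[0,0.0037,0.0078],[0.11,-0.16,-0.89]]
    - [[0,0.0037,0.0078],[0.11,-0.16,-0.89]]
    - [[0,0.0037,0.0078],[0.11,-0.16,-0.89]]
    - [[0,0.0037,0.0078],[0.11,-0.16,-0.89]]
    - [[0,0.0037,0.0078],[0.11,-0.16,-0.89]]

```text
clock: 5.28
tcp_pos: [0.5199, 0.0214, 0.1154]
orientation: [-2.087, -2.078, 0.375]
contact_force: [0.4, -0.7, -0.4]
grip_width: 0.0665
```

Emit:
send_rows:
  series:
    - [[0,0.0037,0.0078],[0.11,-0.16,-0.89]]
    - [[0,0.0037,0.0078],[0.11,-0.16,-0.89]]
    - [[0,0.0037,0.0078],[0.11,-0.16,-0.89]]
    - [[0,0.0037,0.0078],[0.11,-0.16,-0.89]]
    - [[0,0,0],[0,0,0]]

```text
clock: 5.9
tcp_pos: [0.5237, 0.0212, 0.0809]
orientation: [-1.713, -2.355, 0.425]
contact_force: [0.2, -0.3, -0.1]
grip_width: 0.0663
```

```bash
python3 - <<'E'
from h import *
Cam("wrist","w4"); o=r.get_obs(); print(o["clock"],o["joints"],o["grip_width"]); 
T0=toolT(); T1=pose(18,20,(.499,.0145,.006),-.08); print(T0[:3,3],rel(T0,T1))
E
```

```text
5.95 [ 0.0644  0.6277 -0.3509  1.7687  0.2535  1.1448  1.4747] 0.06594421352290904
[0.5239 0.0212 0.0814] (array([ 0.0013,  0.0015, -0.0004]), array([-0.0118,  0.0981, -0.0431]))
```

View pics/w4.png

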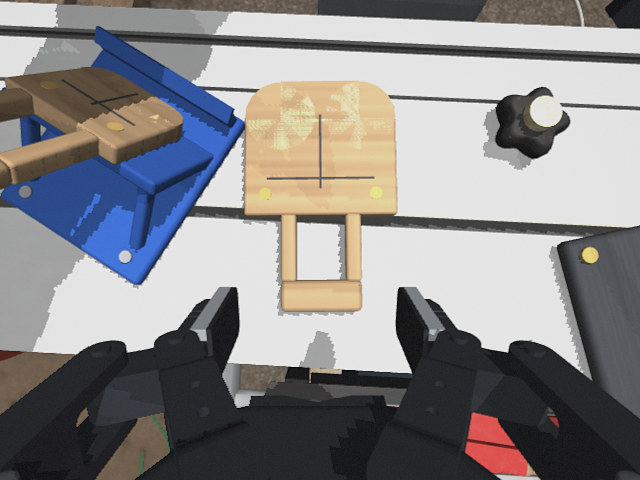

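```bash
python3 - <<'E'
from h import *
w=Cam.load("w4"); w.crop("w4a",235,70,175,250,2.4)
E
```

```text
(no output)
```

View pics/w4a.png

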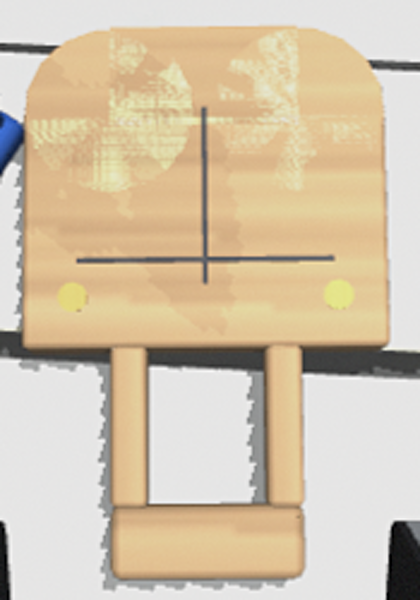

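```bash
python3 - <<'E'
from h import *
w=Cam.load("w4")
L=lambda x,y: w.plane((235+x/2.4-.3,70+y/2.4-.3),.012)
bt=(L(25,346)+L(387,346))/2; y=L(387,346)-L(25,346); print("body top",bt,np.linalg.norm(y),np.degrees(np.arctan2(-y[0],y[1])))
y=L(340,294)-L(72,296); print("dots",(L(340,294)+L(72,296))/2,np.linalg.norm(y),np.degrees(np.arctan2(-y[0],y[1])))
print("side bars mid",(L(111,420)+L(302,420))/2, np.linalg.norm(L(111,420)-L(302,420)))
tm=(L(113,575)+L(303,575))/2; print("top mid",tm, np.linalg.norm(L(113,575)-L(303,575)),np.linalg.norm(tm-bt)); bb=L(205,27); print("bottom",bb,np.linalg.norm(bb-bt))
x=bt-bb; x2=tm-bb; print(np.degrees(np.arctan2(x2[1],x2[0])))
u=x2/np.linalg.norm(x2); c=bt+.021*u; print("centre",c)
T0=toolT(); yaw=np.degrees(np.arctan2(u[1],u[0]))
E
```

```text
body top [0.4778 0.0068 0.012 ] 0.09749518833845545 17.91830751105226
dots [0.4645 0.0026 0.012 ] 0.07254439615622305 18.31780267210667
side bars mid [0.4967 0.0132 0.012 ] 0.051067850106014265
top mid [0.5355 0.0262 0.012 ] 0.050040428088475794 0.0608898337210093
bottom [ 0.3927 -0.021   0.012 ] 0.08954531532316014
18.255649437693133
centre [0.4977 0.0134 0.012 ]
```

```bash
python3 - <<'E'
from h import *
T0=toolT(); print(rel(T0,pose(18,20,(.498,.0135,.006),-.02))); print(pose(18,20,(.498,.0135,.006),.004)[:3,3])
E
```

```text
(array([0.0012, 0.0004, 0.0601]), array([-0.0118,  0.0981, -0.0431]))
[0.4967 0.0131 0.0022]
```

Emit:
send_rows:
  series:
    - [[0.001,0.0,0.012],[0,0.1,-0.04]]
    - [[0,0,0.012],[0,0,0]]
    - [[0,0,0.012],[0,0,0]]
    - [[0,0,0.012],[0,0,0]]
    - [[0,0,0.012],[0,0,0]]
    - [[0,0,0.006],[0,0,0]]
    - [[0,0,0.006],[0,0,0]]
    - [[0,0,0.005],[0,0,0]]
    - [[0,0,0.004],[0,0,0]]
    - [[0,0,0],[0,0,0]]
    - [[0,0,0],[0,0,0]]

```text
clock: 7.32
tcp_pos: [0.4976, 0.0146, 0.0057]
orientation: [-1.706, -2.355, 0.415]
contact_force: [0.2, 0.4, 0.5]
grip_width: 0.0663
```

```bash
python3 - <<'E'
from h import *
Cam("wrist","w5"); o=r.get_obs(); print(o["contact_force"],o["tcp_pos"])
E
```

```text
[-0.1692  0.0378 -0.4693] [0.4977 0.0146 0.0057]
```

View pics/w5.png

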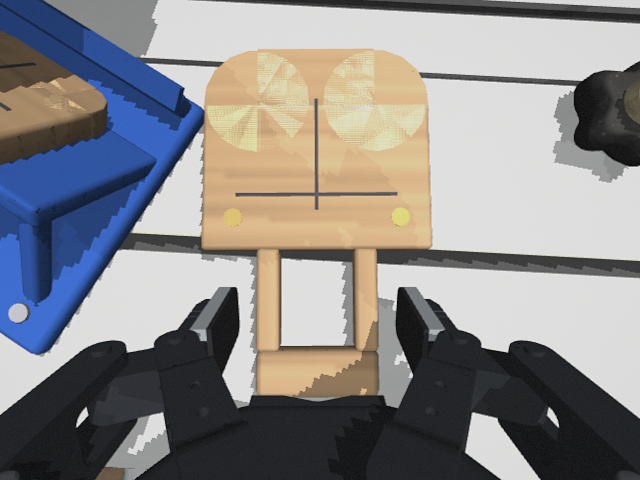

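The jaws straddle the handle (bars at columns 258 and 377, fingers at 238 and 398), and they are centred. I go a little deeper and close.

Emit:
send_rows:
  fingers: 255
  grip_force: 90
  series:
    - [[0,0,0.003],[0,0,0]]
    - [[0,0,0],[0,0,0]]
    - [[0,0,0],[0,0,0]]
    - [[0,0,0],[0,0,0]]
    - [[0,0,0],[0,0,0]]
    - [[0,0,0],[0,0,0]]

```text
clock: 8.12
tcp_pos: [0.4973, 0.0144, 0.0039]
orientation: [-1.706, -2.356, 0.414]
contact_force: [1.0, 0.4, 11.3]
grip_width: 0.049
```

```bash
python3 - <<'E'
from h import *
o=r.get_obs(); print(o["contact_force"],o["tcp_pos"],o["grip_width"],o["clock"])
E
```

```text
[ 0.993   0.3691 11.2817] [0.4973 0.0144 0.0039] 0.049000975825376936 8.125
```

```bash
cat > t1.py <<'E'
from h import *
def lean(C0,yaw,up,nrm): # offset along plate x (50deg) and normal
    a=np.radians(yaw); px=np.array([np.cos(a),np.sin(a),0]); k=np.array([0,0,1.]); c,s=np.cos(np.radians(50)),np.sin(np.radians(50))
    return np.array(C0)+up*(c*px+s*k)+nrm*(-s*px+c*k)
SEAT=(.5336,-.345,.099)
E
python3 - <<'E'
from t1 import *
T0=toolT(); Tl=T0.copy(); Tl[2,3]+=.21
print("lift",plan(T0,Tl,9))
T2=pose(-29,-30,lean(SEAT,-29,.045,.004)+[0,0,.1],.0022)
p,q=plan(Tl,T2,22); print("go",p,q)
X=np.eye(4);X[:3,:3]=R.from_rotvec(np.radians(q*5)).as_matrix();X[:3,3]=p
T=Tl.copy()
for i in range(22):
    T=T@X
    if i%4==1: print(T[:3,3],T[:3,2])
T3=pose(-29,-30,lean(SEAT,-29,.045,.004),.0022); print(T3[:3,3],rel(T2,T3))
E
```

```text
lift (array([ 0.    , -0.008 , -0.0219]), array([-0.,  0.,  0.]))
go [-0.0172  0.0042  0.0004] [-0.4275 -0.0387  0.4403]
[ 0.5148 -0.0162  0.2106] [-0.254  -0.0934 -0.9627]
[ 0.5437 -0.0808  0.2087] [-0.1075 -0.0831 -0.9907]
[ 0.5632 -0.1488  0.2117] [ 0.0416 -0.0938 -0.9947]
[ 0.5722 -0.2187  0.2181] [ 0.1865 -0.125  -0.9745]
[ 0.5702 -0.289   0.2262] [ 0.3204 -0.1753 -0.9309]
[ 0.5572 -0.3581  0.2341] [ 0.4373 -0.2424 -0.866 ]
[ 0.5572 -0.3581  0.1341] (array([ 0.    , -0.05  ,  0.0866]), array([-0.,  0., -0.]))
```

Emit:
send_rows:
  series:
    - [[0,-0.004,-0.011],[0,0,0]]
    - [[0,-0.004,-0.011],[0,0,0]]
    - [[0,-0.008,-0.022],[0,0,0]]
    - [[0,-0.008,-0.022],[0,0,0]]
    - [[0,-0.008,-0.022],[0,0,0]]
    - [[0,0,0],[0,0,0]]

```text
clock: 8.88
tcp_pos: [0.4978, 0.0144, 0.0979]
orientation: [-1.708, -2.357, 0.412]
contact_force: [0.4, 0.1, -1.4]
grip_width: 0.0485
```

```bash
python3 - <<'E'
from h import *
w=Cam("wrist","w6"); o=r.get_obs(); print(o["contact_force"],o["tcp_pos"],o["grip_width"],o["clock"])
E
```

```text
[-0.0183  0.369  -1.68  ] [0.4969 0.0142 0.0968] 0.04867961524837737 8.925
```

View pics/w6.png

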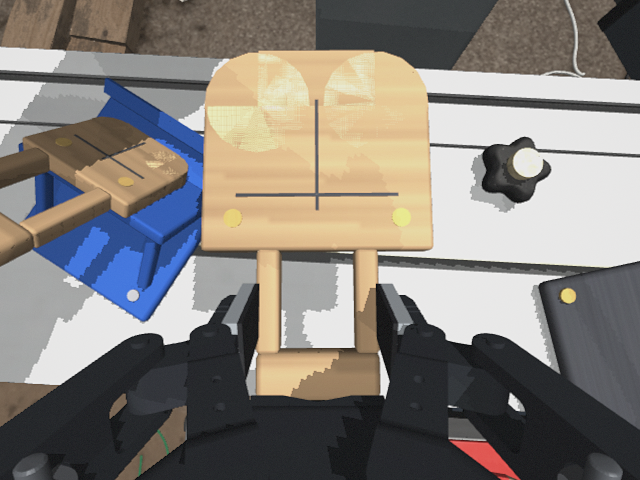

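The template is held square, with its body top edge at row 248, the same as before the lift. I lift further and go above rest_b.

Emit:
send_rows:
  series:
    - [[0,-0.008,-0.022],[0,0,0]]
    - [[0,-0.008,-0.022],[0,0,0]]
    - [[0,-0.008,-0.022],[0,0,0]]
    - [[0,-0.008,-0.022],[0,0,0]]
    - [[0,-0.008,-0.022],[0,0,0]]
    - [[-0.0172,0.0042,0.0004],[-0.43,-0.04,0.44]]
    - [[-0.0172,0.0042,0.0004],[-0.43,-0.04,0.44]]
    - [[-0.0172,0.0042,0.0004],[-0.43,-0.04,0.44]]
    - [[-0.0172,0.0042,0.0004],[-0.43,-0.04,0.44]]
    - [[-0.0172,0.0042,0.0004],[-0.43,-0.04,0.44]]
    - [[-0.0172,0.0042,0.0004],[-0.43,-0.04,0.44]]
    - [[-0.0172,0.0042,0.0004],[-0.43,-0.04,0.44]]
    - [[-0.0172,0.0042,0.0004],[-0.43,-0.04,0.44]]
    - [[-0.0172,0.0042,0.0004],[-0.43,-0.04,0.44]]
    - [[-0.0172,0.0042,0.0004],[-0.43,-0.04,0.44]]
    - [[-0.0172,0.0042,0.0004],[-0.43,-0.04,0.44]]
    - [[-0.0172,0.0042,0.0004],[-0.43,-0.04,0.44]]

```text
clock: 11.05
tcp_pos: [0.5672, -0.1843, 0.2127]
orientation: [2.241, 1.971, 0.023]
contact_force: [0.3, -0.6, -1.7]
grip_width: 0.0487
```

Emit:
send_rows:
  series:
    - [[-0.0172,0.0042,0.0004],[-0.43,-0.04,0.44]]
    - [[-0.0172,0.0042,0.0004],[-0.43,-0.04,0.44]]
    - [[-0.0172,0.0042,0.0004],[-0.43,-0.04,0.44]]
    - [[-0.0172,0.0042,0.0004],[-0.43,-0.04,0.44]]
    - [[-0.0172,0.0042,0.0004],[-0.43,-0.04,0.44]]
    - [[-0.0172,0.0042,0.0004],[-0.43,-0.04,0.44]]
    - [[-0.0172,0.0042,0.0004],[-0.43,-0.04,0.44]]
    - [[-0.0172,0.0042,0.0004],[-0.43,-0.04,0.44]]
    - [[-0.0172,0.0042,0.0004],[-0.43,-0.04,0.44]]
    - [[-0.0172,0.0042,0.0004],[-0.43,-0.04,0.44]]
    - [[0,0,0],[0,0,0]]

```text
clock: 12.42
tcp_pos: [0.5538, -0.359, 0.232]
orientation: [2.299, 1.352, 0.36]
contact_force: [0.0, 0.1, -1.9]
grip_width: 0.0487
```

```bash
python3 - <<'E'
from t1 import *
w=Cam("wrist","w7"); s=Cam("side","s7"); s.crop("s7c",290,230,140,160,3.7); o=r.get_obs(); print(o["joints"],o["tcp_pos"],o["grip_width"],o["clock"])
T3=pose(-29,-30,lean(SEAT,-29,.045,.004),.0022); print(rel(toolT(),T3))
E
```

```text
[ 0.5698  0.2405 -0.1183  2.0101  0.1385  0.3712  1.413 ] [ 0.5558 -0.3574  0.2331] 0.0486598976305445 12.525
(array([ 0.0002, -0.0482,  0.0864]), array([0.0126, 0.0004, 0.0191]))
```

View pics/w7.png

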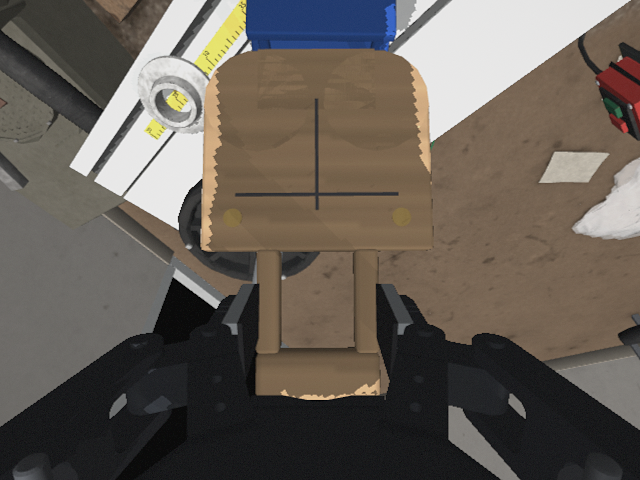

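View pics/s7c.png

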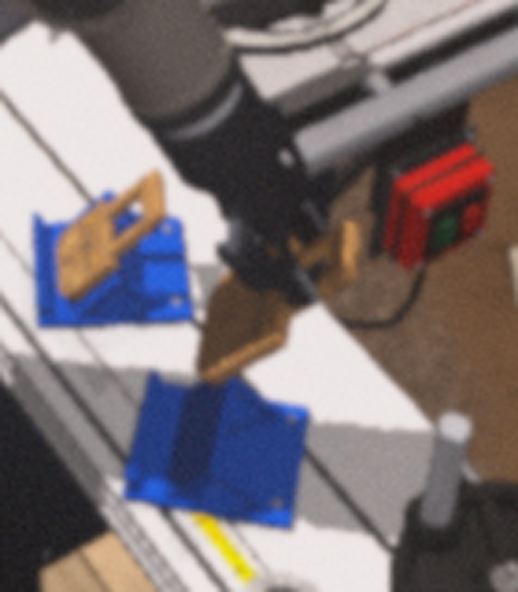

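```bash
python3 - <<'E'
from t1 import *
w=Cam.load("w2"); s=Cam.load("s7"); s1=Cam.load("side1")
print(w.plane((430,345),.1), s1.plane((412,348),.1), s1.plane((427,388),.03), s1.plane((398,385),.03))
T=toolT()
print(plan(T,pose(-29,-30,lean(SEAT,-29,.045,.004),.0022),6))
print(plan(T,pose(-29,-30,lean(SEAT,-29,.02,.003),.0022),6))
E
```

```text
[ 0.6172 -0.4146  0.1   ] [ 0.645  -0.4288  0.1   ] [ 0.6577 -0.5144  0.03  ] [ 0.588  -0.4831  0.03  ]
(array([ 0.    , -0.008 ,  0.0144]), array([0.0021, 0.0001, 0.0032]))
(array([ 0.    , -0.0119,  0.016 ]), array([0.0021, 0.0001, 0.0032]))
```

Emit:
send_rows:
  series:
    - [[0,-0.008,0.0144],[0,0,0]]
    - [[0,-0.008,0.0144],[0,0,0]]
    - [[0,-0.008,0.0144],[0,0,0]]
    - [[0,-0.008,0.0144],[0,0,0]]
    - [[0,-0.008,0.0144],[0,0,0]]
    - [[0,-0.008,0.0144],[0,0,0]]
    - [[0,0,0],[0,0,0]]

```text
clock: 13.4
tcp_pos: [0.5565, -0.3588, 0.1348]
orientation: [2.298, 1.356, 0.361]
contact_force: [-0.3, 0.9, -2.7]
grip_width: 0.0489
```

```bash
python3 - <<'E'
from t1 import *
w=Cam("wrist","w8"); s=Cam("side","s8"); s.crop("s8c",300,270,120,130,4.5); o=r.get_obs(); print(o["joints"],o["tcp_pos"],o["contact_force"],o["clock"])
w=Cam.load("w2"); w.crop("w2p",360,290,140,130,4.5)
T=toolT(); print(rel(T,pose(-29,-30,lean(SEAT,-29,.01,.003),.0022)))
E
```

```text
[ 0.6012  0.3875 -0.1591  2.0801  0.4829  0.171   1.0789] [ 0.5574 -0.3595  0.1369] [-0.077  -0.0638 -1.6089] 13.5
(array([ 0.0012, -0.0347,  0.0148]), array([0.0248, 0.0114, 0.0033]))
```

View pics/w8.png

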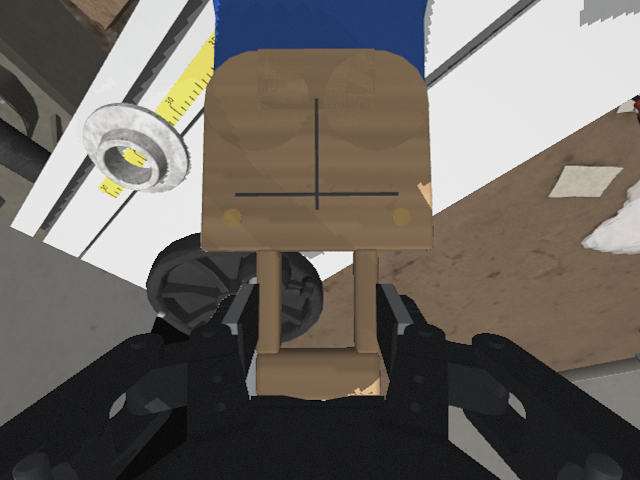

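View pics/s8c.png

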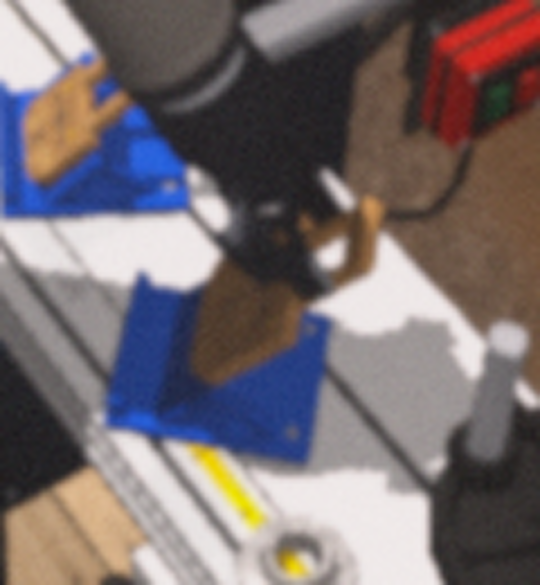

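View pics/w2p.png

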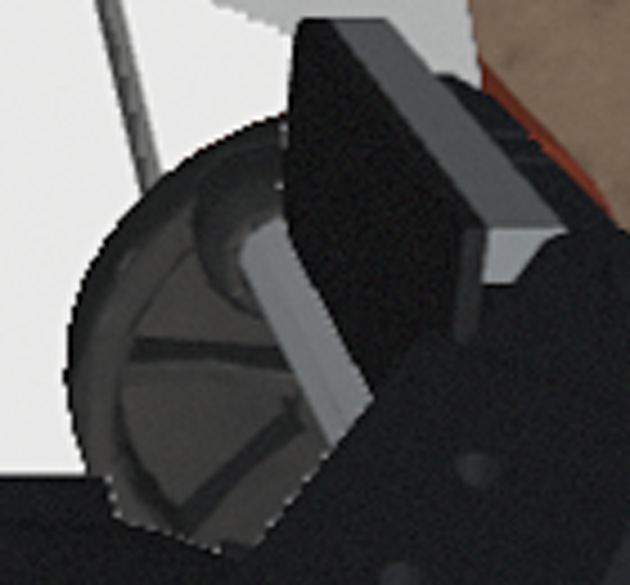

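```bash
python3 - <<'E'
from t1 import *
w=Cam.load("w3"); s=Cam.load("side1"); c=Cam.load("scene1"); s.crop("s1bar",320,200,120,100,6); w.crop("w3bar",370,190,150,110,5)
E
```

```text
(no output)
```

View pics/s1bar.png

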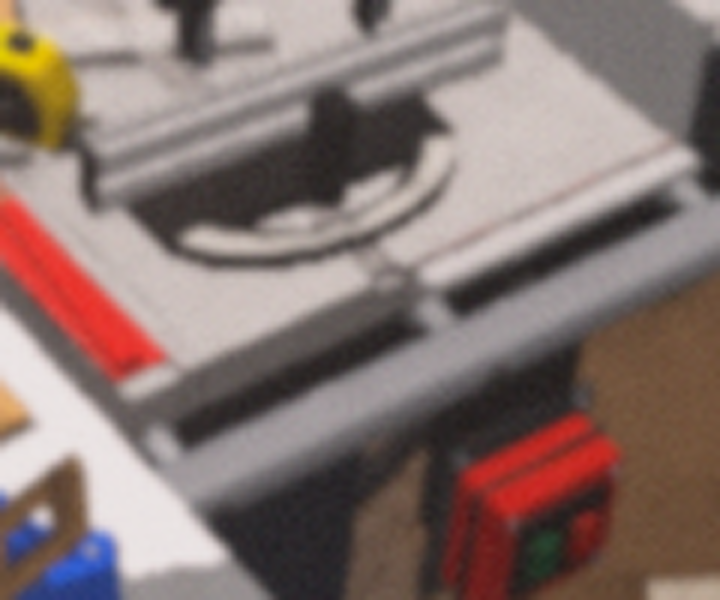

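View pics/w3bar.png

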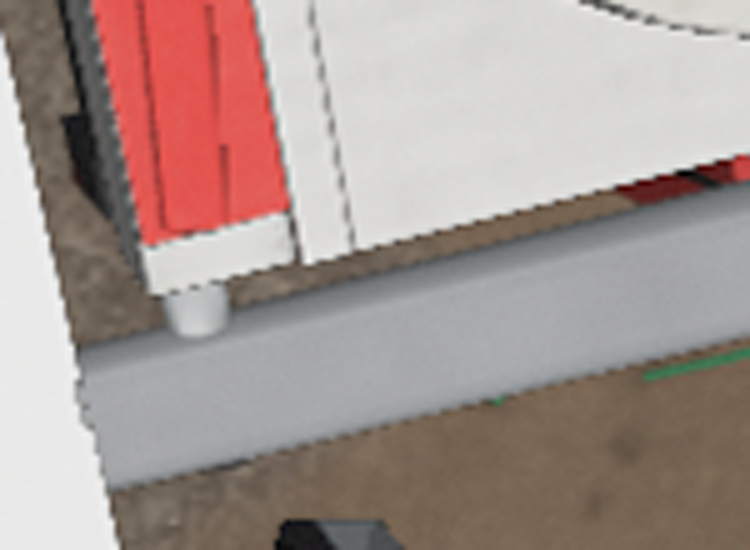

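Joint 6 is at the end of its range (0.171) with this grasp tilt. I'll put the plate back where it lay and regrasp it with the tool tilted farther, rather than work at the limit.

```bash
python3 - <<'E'
from t1 import *
T=toolT(); Tu=T.copy(); Tu[2,3]+=.09
print("up",plan(T,Tu,5))
C=np.array([.498,.0135,.0065])
T2=pose(18,20,C+[0,0,.11],.0022); p,q=plan(Tu,T2,21); print("go",p,q)
X=np.eye(4);X[:3,:3]=R.from_rotvec(np.radians(q*5)).as_matrix();X[:3,3]=p
for i in range(21):
    Tu=Tu@X
    if i%4==1: print(Tu[:3,3],Tu[:3,2])
print("dn",rel(T2,pose(18,20,C,.0022)))
E
```

```text
up (array([-0.    ,  0.009 , -0.0156]), array([ 0., -0.,  0.]))
go [ 0.0184 -0.0056  0.0038] [ 0.4494  0.0413 -0.4598]
[ 0.5691 -0.3242  0.2144] [ 0.3796 -0.207  -0.9017]
[ 0.5814 -0.2515  0.1883] [ 0.2464 -0.1456 -0.9582]
[ 0.5785 -0.1776  0.1626] [ 0.0981 -0.1041 -0.9897]
[ 0.5607 -0.1049  0.1399] [-0.0578 -0.0846 -0.9947]
[ 0.5291 -0.0354  0.1226] [-0.2134 -0.0881 -0.973 ]
dn (array([0.    , 0.0376, 0.1034]), array([ 0.,  0., -0.]))
```

```bash
python3 - <<'E'
from t1 import *
T=toolT(); Tu=T.copy(); Tu[2,3]+=.11
print("up",plan(T,Tu,5))
C=np.array([.498,.0135,.0065])
T2=pose(18,20,C+[0,0,.19],.0022); p,q=plan(Tu,T2,21); print("go",p,q)
X=np.eye(4);X[:3,:3]=R.from_rotvec(np.radians(q*5)).as_matrix();X[:3,3]=p
for i in range(21):
    Tu=Tu@X
    if i%4==1: print(Tu[:3,3],Tu[:3,2])
print("dn",rel(T2,pose(18,20,C,.0022)))
E
```

```text
up (array([-0.   ,  0.011, -0.019]), array([ 0., -0.,  0.]))
go [ 0.018  -0.0053  0.0009] [ 0.4494  0.0413 -0.4598]
[ 0.5668 -0.3237  0.2399] [ 0.3796 -0.207  -0.9017]
[ 0.5758 -0.2506  0.2251] [ 0.2464 -0.1456 -0.9582]
[ 0.5716 -0.1769  0.2111] [ 0.0981 -0.1041 -0.9897]
[ 0.5545 -0.1046  0.2002] [-0.0578 -0.0846 -0.9947]
[ 0.5257 -0.0354  0.1944] [-0.2134 -0.0881 -0.973 ]
dn (array([0.    , 0.065 , 0.1785]), array([ 0.,  0., -0.]))
```

Emit:
send_rows:
  series:
    - [[0,0.011,-0.019],[0,0,0]]
    - [[0,0.011,-0.019],[0,0,0]]
    - [[0,0.011,-0.019],[0,0,0]]
    - [[0,0.011,-0.019],[0,0,0]]
    - [[0,0.011,-0.019],[0,0,0]]
    - [[0.018,-0.0053,0.0009],[0.45,0.04,-0.46]]
    - [[0.018,-0.0053,0.0009],[0.45,0.04,-0.46]]
    - [[0.018,-0.0053,0.0009],[0.45,0.04,-0.46]]
    - [[0.018,-0.0053,0.0009],[0.45,0.04,-0.46]]
    - [[0.018,-0.0053,0.0009],[0.45,0.04,-0.46]]
    - [[0.018,-0.0053,0.0009],[0.45,0.04,-0.46]]
    - [[0.018,-0.0053,0.0009],[0.45,0.04,-0.46]]
    - [[0.018,-0.0053,0.0009],[0.45,0.04,-0.46]]
    - [[0.018,-0.0053,0.0009],[0.45,0.04,-0.46]]
    - [[0.018,-0.0053,0.0009],[0.45,0.04,-0.46]]
    - [[0.018,-0.0053,0.0009],[0.45,0.04,-0.46]]
    - [[0.018,-0.0053,0.0009],[0.45,0.04,-0.46]]
    - [[0.018,-0.0053,0.0009],[0.45,0.04,-0.46]]
    - [[0.018,-0.0053,0.0009],[0.45,0.04,-0.46]]
    - [[0.018,-0.0053,0.0009],[0.45,0.04,-0.46]]

```text
clock: 16.0
tcp_pos: [0.5488, -0.0852, 0.198]
orientation: [-2.111, -2.295, 0.198]
contact_force: [0.6, 0.0, -2.1]
grip_width: 0.0485
```

Emit:
send_rows:
  series:
    - [[0.018,-0.0053,0.0009],[0.45,0.04,-0.46]]
    - [[0.018,-0.0053,0.0009],[0.45,0.04,-0.46]]
    - [[0.018,-0.0053,0.0009],[0.45,0.04,-0.46]]
    - [[0.018,-0.0053,0.0009],[0.45,0.04,-0.46]]
    - [[0.018,-0.0053,0.0009],[0.45,0.04,-0.46]]
    - [[0.018,-0.0053,0.0009],[0.45,0.04,-0.46]]
    - [[0,0.008,0.022],[0,0,0]]
    - [[0,0.008,0.022],[0,0,0]]
    - [[0,0.008,0.022],[0,0,0]]
    - [[0,0.008,0.022],[0,0,0]]
    - [[0,0.008,0.022],[0,0,0]]
    - [[0,0,0],[0,0,0]]

```text
clock: 17.5
tcp_pos: [0.4961, 0.0128, 0.0751]
orientation: [-1.706, -2.35, 0.422]
contact_force: [-0.6, 0.6, -2.5]
grip_width: 0.0487
```

```bash
python3 - <<'E'
from t1 import *
o=r.get_obs(); print(o["joints"],o["tcp_pos"],o["contact_force"],o["clock"])
C=np.array([.498,.0135,.0065])
print("dn",rel(toolT(),pose(18,20,C,.0022)))
E
```

```text
[ 0.2609  0.6556 -0.6021  1.8247  0.3913  1.16    1.3521] [0.4961 0.0128 0.0751] [-0.5531  0.6351 -2.4966] 17.5
dn (array([0.0001, 0.0258, 0.0658]), array([-0.0648,  0.0125,  0.0115]))
```

Emit:
send_rows:
  series:
    - [[0,0.0065,0.0165],[-0.06,0,0]]
    - [[0,0.0065,0.0165],[0,0,0]]
    - [[0,0.0065,0.0165],[0,0,0]]
    - [[0,0.002,0.005],[0,0,0]]
    - [[0,0.002,0.005],[0,0,0]]
    - [[0,0.002,0.005],[0,0,0]]

```text
clock: 18.25
tcp_pos: [0.4993, 0.0129, 0.0073]
orientation: [-1.712, -2.355, 0.415]
contact_force: [-1.1, 0.2, 5.2]
grip_width: 0.0486
```

Emit:
send_rows:
  fingers: 57
  series:
    - [[0,0,0],[0,0,0]]
    - [[0,0,0],[0,0,0]]
    - [[0,0,0],[0,0,0]]

```text
clock: 18.62
tcp_pos: [0.4996, 0.013, 0.0071]
orientation: [-1.712, -2.356, 0.413]
contact_force: [0.2, -1.4, -0.2]
grip_width: 0.0661
```

```bash
python3 - <<'E'
from t1 import *
o=r.get_obs(); print(o["tcp_pos"],o["contact_force"],o["grip_width"],o["clock"])
C=np.array([.498,.0135,.006]); T=toolT(); Tb=T.copy(); Tb[:3,3]-=.02*T[:3,2]
print(rel(Tb,pose(18,42,C,-.012)))
print(rel(Tb,pose(18,42,C,.004)), pose(18,42,C,.004)[:3,3])
E
```

```text
[0.4996 0.013  0.0071] [ 0.1522 -1.437  -0.2287] 0.06610011720316149 18.625
(array([0.0009, 0.0036, 0.0104]), array([ 4.4457,  0.0296, -0.0113]))
(array([ 0.001 , -0.0025,  0.0253]), array([ 4.4457,  0.0296, -0.0113])) [0.4955 0.0127 0.003 ]
```

Emit:
send_rows:
  series:
    - [[0,0,-0.01],[0,0,0]]
    - [[0,0,-0.015],[0.4,0,0]]
    - [[0,0,0],[0.8,0,0]]
    - [[0,0,0],[0.8,0,0]]
    - [[0,0,0],[0.8,0,0]]
    - [[0,0,0],[0.8,0,0]]
    - [[0,0,0],[0.8,0,0]]
    - [[0,0,0],[0,0,0]]

```text
clock: 19.62
tcp_pos: [0.5079, 0.0163, 0.03]
orientation: [-1.528, -2.103, 0.805]
contact_force: [0.4, 0.2, 0.3]
grip_width: 0.0662
```

```bash
python3 - <<'E'
from t1 import *
w=Cam("wrist","w9"); o=r.get_obs(); print(o["joints"],o["tcp_pos"],o["contact_force"],o["grip_width"],o["clock"])
C=np.array([.498,.0135,.006]); T=toolT()
print(rel(T,pose(18,42,C,-.012)))
E
```

```text
[ 0.1246  0.9299 -0.5092  1.5487  0.3738  1.522   1.3558] [0.5077 0.016  0.0303] [-0.0486  0.369  -0.7338] 0.06615519113106165 19.675
(array([0.0006, 0.0088, 0.0128]), array([ 0.0517,  0.0236, -0.0118]))
```

View pics/w9.png

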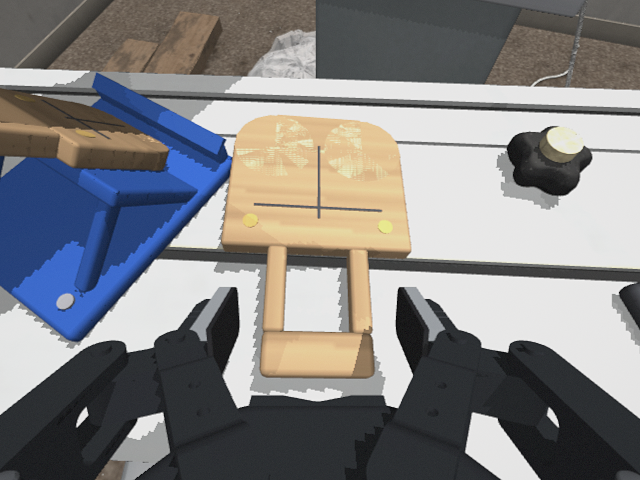

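```bash
python3 - <<'E'
from t1 import *
w=Cam.load("w9"); w.crop("w9a",215,105,205,280,2.1); L=lambda x,y: w.plane((x,y),.012)
y=L(385,227)-L(250,220); print("dots",(L(385,227)+L(250,220))/2,np.linalg.norm(y),np.degrees(np.arctan2(-y[0],y[1])))
E
```

```text
dots [0.4629 0.0006 0.012 ] 0.07401871806066307 14.551031930542928
```

View pics/w9a.png

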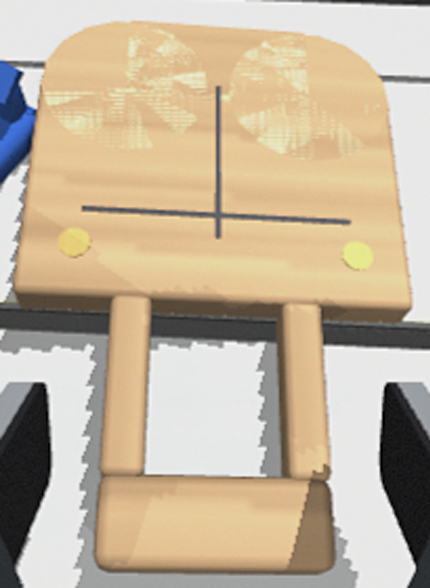

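```bash
python3 - <<'E'
from t1 import *
w=Cam.load("w9"); L=lambda x,y: w.plane((215+x/2.1-.26,105+y/2.1-.26),.012)
for a,b in [((17,288),(411,304)),((74,242),(358,256)),((82,208),(350,222)),((103,478),(331,481))]:
    y=L(*b)-L(*a); print((L(*b)+L(*a))/2,np.linalg.norm(y),np.degrees(np.arctan2(-y[0],y[1])))
x=L(218,238)-L(218,87); print("long line",np.degrees(np.arctan2(x[1],x[0])))
print("bars mid",(L(109,380)+L(324,380))/2)
T=toolT(); 
for yaw,C in [(15.5,(.4975,.0105,.006))]: print(rel(T,pose(yaw,42,C,-.012)))
E
```

```text
[0.4758 0.0042 0.012 ] 0.09961464981333719 15.379461509595059
[0.4628 0.0006 0.012 ] 0.07415594375909162 14.716702539925167
[ 0.4529 -0.0026  0.012 ] 0.07166986547832568 14.433671511171429
[0.519  0.0193 0.012 ] 0.05132597140860092 17.252006473939783
long line 17.925560482294227
bars mid [0.4967 0.012  0.012 ]
(array([-0.0024,  0.0077,  0.0138]), array([0.0523, 0.3573, 0.3605]))
```

Emit:
send_rows:
  series:
    - [[-0.002,0.004,0.005],[0.05,0.33,0.33]]
    - [[0,0.004,0.006],[0,0,0]]
    - [[0,0,0.006],[0,0,0]]
    - [[0,0,0.005],[0,0,0]]
    - [[0,0,0],[0,0,0]]

```text
clock: 20.3
tcp_pos: [0.499, 0.0113, 0.0086]
orientation: [-1.561, -2.061, 0.794]
contact_force: [-0.5, -0.6, 0.1]
grip_width: 0.0661
```

Emit:
send_rows:
  fingers: 255
  grip_force: 110
  series:
    - [[0,0,0],[0,0,0]]
    - [[0,0,0],[0,0,0]]
    - [[0,0,0],[0,0,0]]
    - [[0,0,0],[0,0,0]]

```text
clock: 20.8
tcp_pos: [0.4999, 0.0115, 0.0091]
orientation: [-1.562, -2.062, 0.792]
contact_force: [2.1, 0.6, 4.5]
grip_width: 0.0483
```

```bash
python3 - <<'E'
from t1 import *
w=Cam("wrist","w10"); o=r.get_obs(); print(o["joints"],o["tcp_pos"],o["contact_force"],o["grip_width"],o["clock"])
T=toolT(); print(rel(T,pose(15.3,42,(.4965,.0105,.006),-.003)), T[:3,2])
E
```

```text
[ 0.138   0.9543 -0.4992  1.562   0.3651  1.4865  1.3349] [0.4999 0.0115 0.009 ] [ 2.1102 -0.2017  5.2428] 0.04826983072414081 20.85
(array([-0.0001, -0.0006,  0.0016]), array([-0.0048,  0.0548,  0.0553])) [-0.6444 -0.1813 -0.7429]
```

View pics/w10.png

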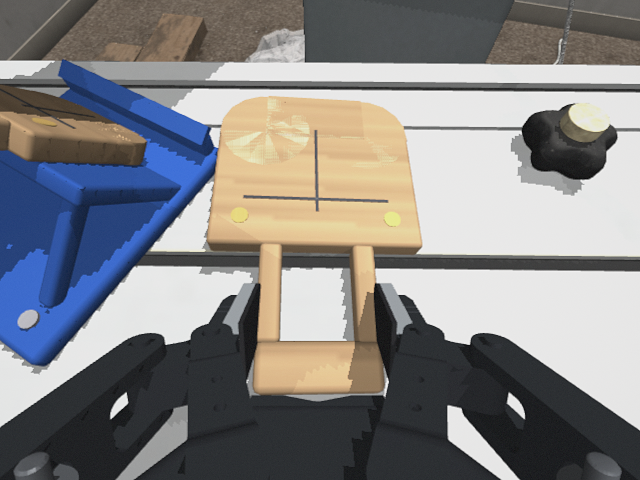

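```bash
python3 - <<'E'
from t1 import *
T=toolT(); Tu=T.copy(); Tu[2,3]+=.2
print("up",plan(T,Tu,8))
T2=pose(-29,-8,lean(SEAT,-29,.045,.004)+[0,0,.06],-.004); p,q=plan(Tu,T2,20); print("go",p,q)
X=np.eye(4);X[:3,:3]=R.from_rotvec(np.radians(q*5)).as_matrix();X[:3,3]=p
for i in range(20):
    Tu=Tu@X
    if i%4==1: print(Tu[:3,3],Tu[:3,2])
print("dn",rel(T2,pose(-29,-8,lean(SEAT,-29,.045,.004),-.004)))
print("dn2",rel(T2,pose(-29,-8,lean(SEAT,-29,.0,.002),-.004)))
E
```

```text
up (array([-0.    , -0.0167, -0.0186]), array([ 0., -0.,  0.]))
go [-0.0184  0.0051 -0.    ] [-0.4739  0.135   0.4406]
[ 0.5167 -0.0222  0.2027] [-0.5879 -0.1443 -0.796 ]
[ 0.5439 -0.0932  0.1952] [-0.4545 -0.0854 -0.8866]
[ 0.5613 -0.1675  0.1932] [-0.3003 -0.0493 -0.9526]
[ 0.5678 -0.2436  0.1949] [-0.1333 -0.0377 -0.9904]
[ 0.5627 -0.3197  0.1983] [ 0.0376 -0.0514 -0.998 ]
dn (array([-0.    , -0.0084,  0.0594]), array([-0., -0.,  0.]))
dn2 (array([ 0.    , -0.0405,  0.091 ]), array([-0., -0.,  0.]))
```

Emit:
send_rows:
  series:
    - [[0,-0.008,-0.009],[0,0,0]]
    - [[0,-0.0167,-0.0186],[0,0,0]]
    - [[0,-0.0167,-0.0186],[0,0,0]]
    - [[0,-0.0167,-0.0186],[0,0,0]]
    - [[0,-0.0167,-0.0186],[0,0,0]]
    - [[0,-0.0167,-0.0186],[0,0,0]]
    - [[0,-0.0167,-0.0186],[0,0,0]]
    - [[0,-0.0167,-0.0186],[0,0,0]]
    - [[0,-0.008,-0.009],[0,0,0]]
    - [[0,0,0],[0,0,0]]

```text
clock: 22.1
tcp_pos: [0.5005, 0.0117, 0.2085]
orientation: [-1.563, -2.062, 0.792]
contact_force: [-0.4, -0.2, -2.8]
grip_width: 0.048
```

```bash
python3 - <<'E'
from t1 import *
w=Cam("wrist","w11"); o=r.get_obs(); print(o["joints"],o["tcp_pos"],o["contact_force"],o["grip_width"],o["clock"])
E
```

```text
[ 0.1695  0.7059 -0.5521  1.5088  0.2642  1.7638  1.3879] [0.5001 0.0115 0.2076] [-0.6856 -0.4353 -1.7034] 0.04760446623601964 22.15
```

View pics/w11.png

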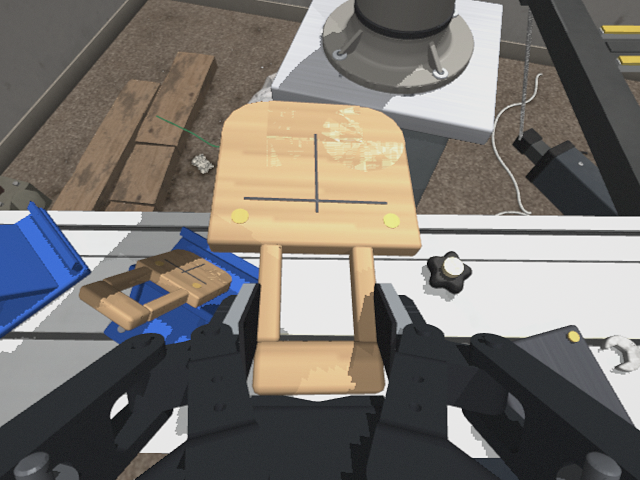

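Emit:
send_rows:
  series:
    - [[-0.0184,0.0051,0],[-0.474,0.135,0.44]]
    - [[-0.0184,0.0051,0],[-0.474,0.135,0.44]]
    - [[-0.0184,0.0051,0],[-0.474,0.135,0.44]]
    - [[-0.0184,0.0051,0],[-0.474,0.135,0.44]]
    - [[-0.0184,0.0051,0],[-0.474,0.135,0.44]]
    - [[-0.0184,0.0051,0],[-0.474,0.135,0.44]]
    - [[-0.0184,0.0051,0],[-0.474,0.135,0.44]]
    - [[-0.0184,0.0051,0],[-0.474,0.135,0.44]]
    - [[-0.0184,0.0051,0],[-0.474,0.135,0.44]]
    - [[-0.0184,0.0051,0],[-0.474,0.135,0.44]]
    - [[-0.0184,0.0051,0],[-0.474,0.135,0.44]]
    - [[-0.0184,0.0051,0],[-0.474,0.135,0.44]]
    - [[-0.0184,0.0051,0],[-0.474,0.135,0.44]]
    - [[-0.0184,0.0051,0],[-0.474,0.135,0.44]]
    - [[-0.0184,0.0051,0],[-0.474,0.135,0.44]]
    - [[-0.0184,0.0051,0],[-0.474,0.135,0.44]]
    - [[-0.0184,0.0051,0],[-0.474,0.135,0.44]]
    - [[-0.0184,0.0051,0],[-0.474,0.135,0.44]]
    - [[-0.0184,0.0051,0],[-0.474,0.135,0.44]]
    - [[-0.0184,0.0051,0],[-0.474,0.135,0.44]]

```text
clock: 24.65
tcp_pos: [0.5548, -0.3597, 0.1981]
orientation: [2.604, 1.527, 0.106]
contact_force: [0.3, 0.2, -2.0]
grip_width: 0.048
```

Emit:
send_rows:
  series:
    - [[0,-0.002,0.015],[0,0,0]]
    - [[0,-0.002,0.015],[0,0,0]]
    - [[0,-0.002,0.015],[0,0,0]]
    - [[0,-0.002,0.01],[0,0,0]]
    - [[0,0,0],[0,0,0]]

```text
clock: 25.28
tcp_pos: [0.556, -0.3558, 0.1412]
orientation: [2.602, 1.536, 0.105]
contact_force: [-0.0, -0.6, -1.3]
grip_width: 0.048
```

```bash
python3 - <<'E'
from t1 import *
w=Cam("wrist","w12"); s=Cam("side","s12"); s.crop("s12c",300,270,120,130,4.5); o=r.get_obs(); print(o["joints"],o["tcp_pos"],o["contact_force"],o["clock"])
T=toolT(); 
for u,n in [(.045,.004),(.02,.004),(0,.002)]: print(rel(T,pose(-29,-8,lean(SEAT,-29,u,n),-.004)))
E
```

```text
[ 0.744   0.5038 -0.3622  1.7658  0.261   0.7756  1.3263] [ 0.5568 -0.3565  0.1429] [ 0.2609 -0.2683 -1.6025] 25.375
(array([-0.0012, -0.0009,  0.0028]), array([-0.0009, -0.0005,  0.0174]))
(array([-0.0012, -0.0195,  0.0195]), array([-0.0009, -0.0005,  0.0174]))
(array([-0.0011, -0.033 ,  0.0344]), array([-0.0009, -0.0005,  0.0174]))
```

View pics/w12.png

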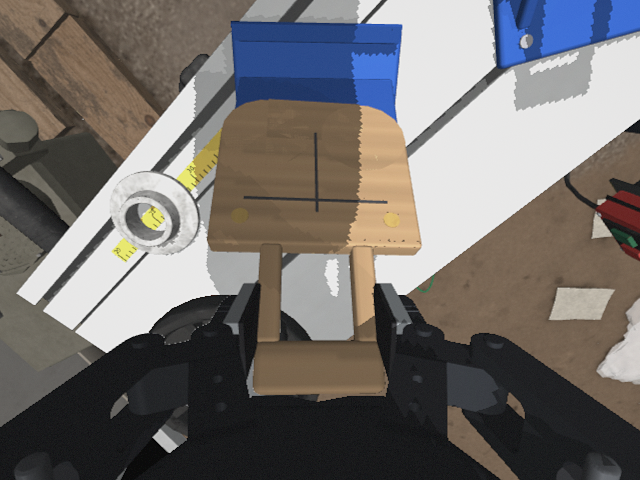

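View pics/s12c.png

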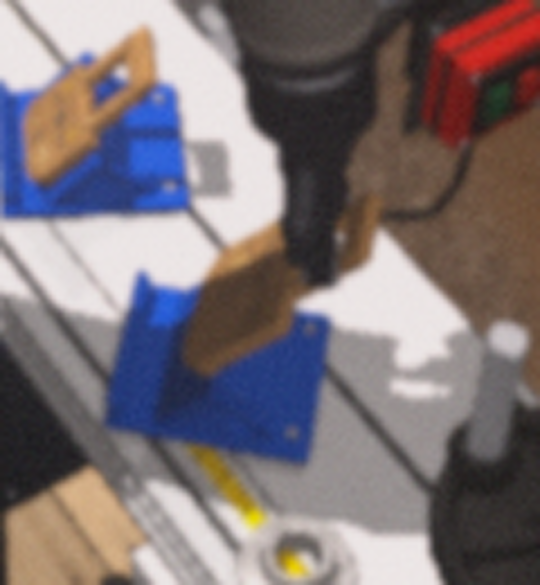

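Emit:
send_rows:
  series:
    - [[-0.001,-0.005,0.005],[0,0,0]]
    - [[0,-0.005,0.005],[0,0,0]]
    - [[0,-0.005,0.005],[0,0,0]]
    - [[0,-0.005,0.005],[0,0,0]]
    - [[0,-0.003,0.003],[0,0,0]]
    - [[0,-0.003,0.003],[0,0,0]]
    - [[0,0,0],[0,0,0]]

```text
clock: 26.25
tcp_pos: [0.5362, -0.3467, 0.113]
orientation: [2.601, 1.534, 0.106]
contact_force: [-0.0, -0.4, -1.9]
grip_width: 0.0477
```

```bash
python3 - <<'E'
from t1 import *
w=Cam("wrist","w13"); o=r.get_obs(); print(o["joints"],o["tcp_pos"],o["contact_force"],o["clock"])
T=toolT(); 
for u,n in [(0,.002)]: print(rel(T,pose(-29,-8,lean(SEAT,-29,u,n),-.004)))
E
```

```text
[ 0.7437  0.5086 -0.3532  1.84    0.2791  0.698   1.3062] [ 0.5365 -0.3469  0.1133] [-0.4808  0.6356 -2.4432] 26.3
(array([ 0.0002, -0.0068,  0.0082]), array([-0.0042,  0.0012,  0.012 ]))
```

View pics/w13.png

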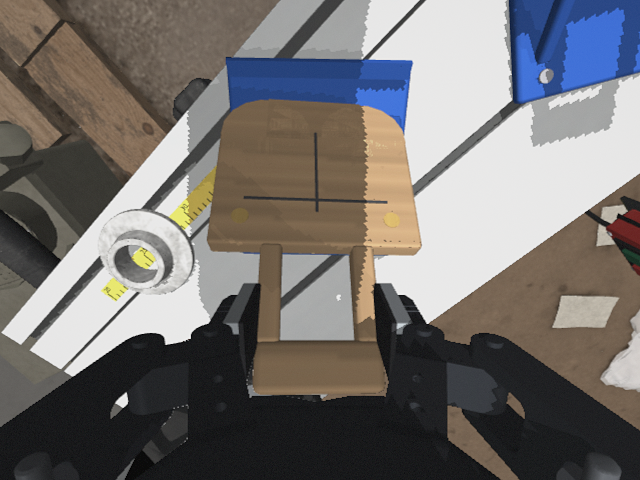

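Emit:
send_rows:
  series:
    - [[0,-0.0017,0.002],[0,0,0]]
    - [[0,-0.0017,0.002],[0,0,0]]
    - [[0,-0.0017,0.002],[0,0,0]]
    - [[0,-0.0017,0.002],[0,0,0]]
    - [[0,0,0],[0,0,0]]

```text
clock: 26.92
tcp_pos: [0.5313, -0.344, 0.1042]
orientation: [2.602, 1.534, 0.106]
contact_force: [0.3, 0.2, -2.4]
grip_width: 0.0479
```

Emit:
send_rows:
  series:
    - [[0,-0.0005,0.0015],[0,0,0]]
    - [[0,-0.0005,0.0015],[0,0,0]]
    - [[0,0,0],[0,0,0]]

```text
clock: 27.3
tcp_pos: [0.5312, -0.3439, 0.1015]
orientation: [2.601, 1.534, 0.107]
contact_force: [-0.4, -0.3, -0.4]
grip_width: 0.0477
```

```bash
python3 - <<'E'
from t1 import *
s=Cam("side","s14"); s.crop("s14c",300,270,120,130,4.5); w=Cam("wrist","w14"); o=r.get_obs(); print(o["tcp_pos"],o["contact_force"],o["clock"])
E
```

```text
[ 0.5312 -0.3439  0.1015] [0.1782 0.214  0.2195] 27.4
```

View pics/w14.png

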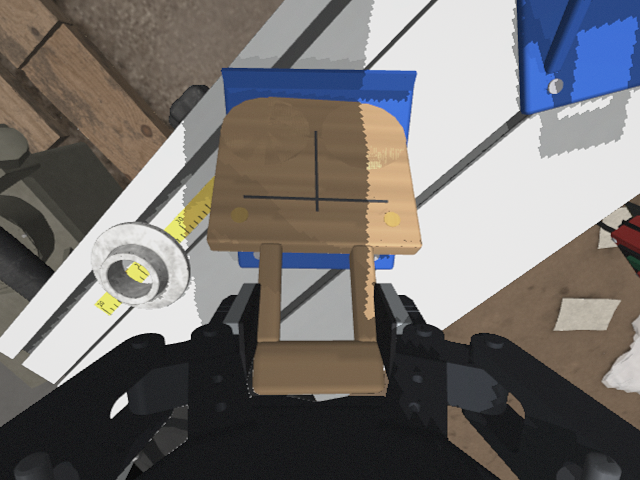

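View pics/s14c.png

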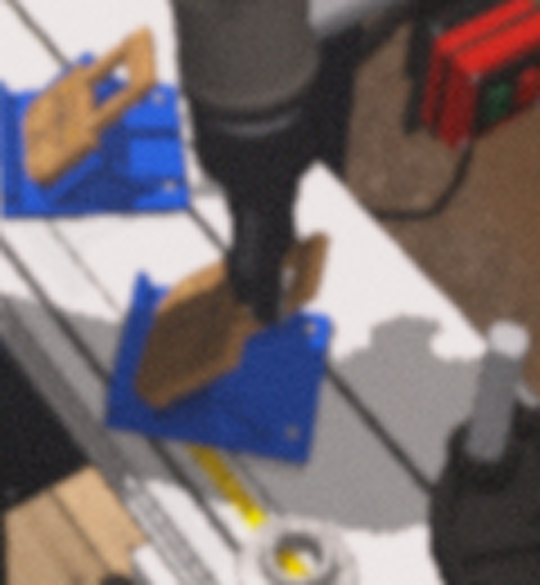

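The force reads about zero, so the slot carries the plate, and the bottom sits inside the lip. I release it.

Emit:
send_rows:
  fingers: 57
  series:
    - [[0,0,0],[0,0,0]]
    - [[0,0,0],[0,0,0]]
    - [[0,0,0],[0,0,0]]
    - [[0,0,-0.005],[0,0,0]]
    - [[0,0,-0.03],[0,0,0]]
    - [[0,0,-0.03],[0,0,0]]
    - [[0,0,0],[0,0,0]]

```text
clock: 28.28
tcp_pos: [0.5247, -0.3402, 0.1688]
orientation: [2.597, 1.531, 0.11]
contact_force: [-0.5, 0.3, -0.2]
grip_width: 0.0666
```

```bash
python3 - <<'E'
from t1 import *
s=Cam("side","s15"); s.crop("s15c",300,270,120,130,4.5); w=Cam("wrist","w15"); o=r.get_obs(); print(o["tcp_pos"],o["contact_force"],o["clock"],o["grip_width"])
E
```

```text
[ 0.5231 -0.3395  0.1659] [-0.1848 -0.5428  0.7359] 28.375 0.06623932549271347
```

View pics/w15.png

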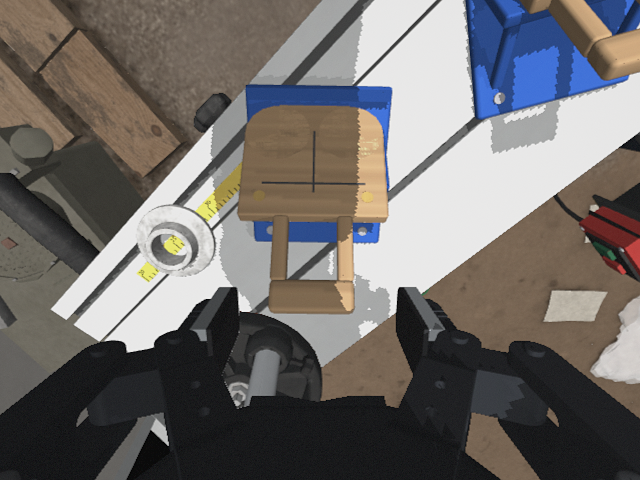

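View pics/s15c.png

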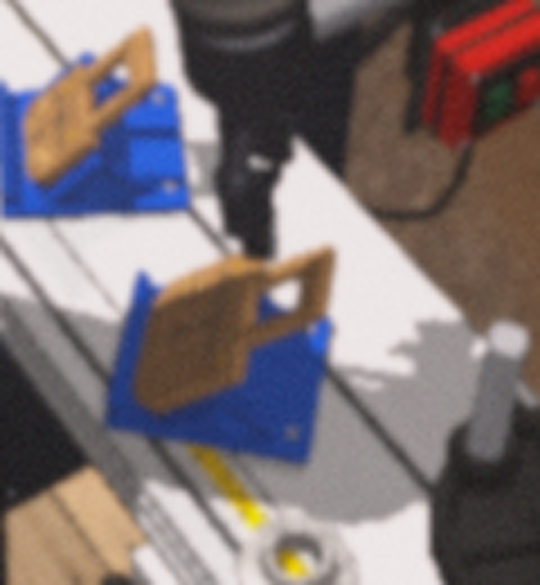

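```bash
python3 - <<'E'
from t1 import *
s=Cam.load("side1"); c=Cam.load("scene1"); c.crop("sc_post",370,140,70,60,8)
w=Cam.load("w15")
a=np.radians(-29); px=np.array([np.cos(a),np.sin(a),0]); py=np.array([-np.sin(a),np.cos(a),0]); k=np.array([0,0,1.])
X=np.cos(np.radians(50))*px+np.sin(np.radians(50))*k; Z=-np.sin(np.radians(50))*px+np.cos(np.radians(50))*k
C=np.array(SEAT)
for n,p in dict(tl=(41,26,6),tr=(41,-26,6),tlb=(41,26,-6),trb=(41,-26,-6),bl=(-21,50,6),br=(-21,-50,6),ol=(21,16,6),orr=(21,-16,6)).items(): print(n,w.proj(C+(p[0]*X+p[1]*py+p[2]*Z)/1000))
w.crop("w15c",225,90,180,235,2.5)
E
```

```text
tl [[363.6792 314.9325]]
tr [[271.0744 314.8253]]
tlb [[361.2867 320.0832]]
trb [[273.4408 319.9808]]
bl [[395.6125 218.9688]]
br [[239.3187 218.8099]]
ol [[344.6713 281.1459]]
orr [[290.1366 281.0855]]
```

View pics/w15c.png

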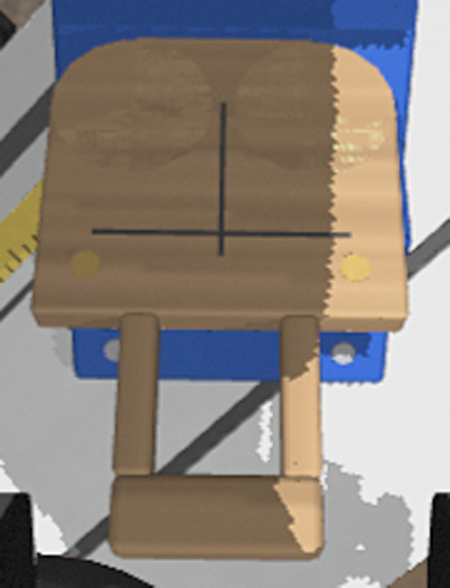

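View pics/sc_post.png

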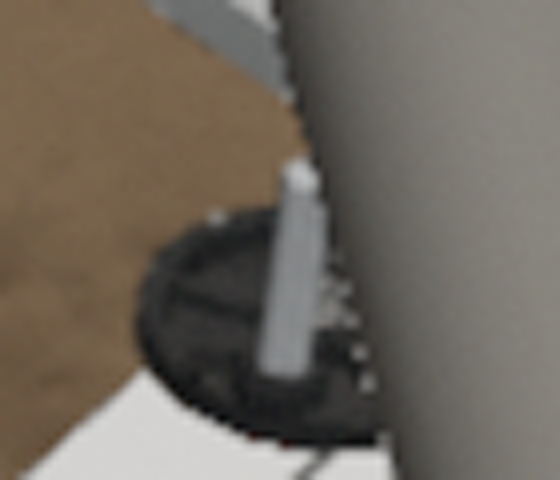

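```bash
python3 - <<'E'
from t1 import *
s=Cam.load("side1"); c=Cam.load("scene1")
print(tri((c,(407.5,161.5)),(s,(412,346))))
C=np.array(SEAT); a=np.radians(-29); px=np.array([np.cos(a),np.sin(a),0]); py=np.array([-np.sin(a),np.cos(a),0])
C=C-.003*py-.001*px; print(C)
for tilt in (40,30):
    Tg=pose(-29.5,tilt,C,.0); print(tilt,Tg[:3,2])
    for b in (.073,.12,.2): print(C-b*Tg[:3,2])
T=toolT(); print(rel(T,pose(-29.5,30,C,-.06)))
E
```

```text
(array([ 0.6292, -0.4505,  0.1464]), [np.float64(0.3605274521374788), np.float64(0.4988081131697848)])
[ 0.5313 -0.3471  0.099 ]
40 [-0.5595  0.3165 -0.766 ]
[ 0.5721 -0.3702  0.1549]
[ 0.5984 -0.3851  0.1909]
[ 0.6432 -0.4104  0.2522]
30 [-0.4352  0.2462 -0.866 ]
[ 0.563  -0.3651  0.1622]
[ 0.5835 -0.3767  0.2029]
[ 0.6183 -0.3964  0.2722]
(array([-0.003 ,  0.0384,  0.0205]), array([7.5998, 0.027 , 0.1094]))
```

```bash
python3 - <<'E'
from t1 import *
T=toolT(); C=np.array([ 0.5313,-0.3471,0.099 ]); T2=pose(-29.5,35,C,-.07); print(plan(T,T2,10)); print(rel(T2,pose(-29.5,35,C,.008)))
E
```

```text
(array([-0.0003,  0.0053, -0.0001]), array([0.86  , 0.0032, 0.0109]))
(array([ 0.   , -0.   ,  0.078]), array([ 0., -0.,  0.]))
```

Emit:
send_rows:
  series:
    - [[-0.0003,0.0053,0],[0.86,0,0.01]]
    - [[-0.0003,0.0053,0],[0.86,0,0.01]]
    - [[-0.0003,0.0053,0],[0.86,0,0.01]]
    - [[-0.0003,0.0053,0],[0.86,0,0.01]]
    - [[-0.0003,0.0053,0],[0.86,0,0.01]]
    - [[-0.0003,0.0053,0],[0.86,0,0.01]]
    - [[-0.0003,0.0053,0],[0.86,0,0.01]]
    - [[-0.0003,0.0053,0],[0.86,0,0.01]]
    - [[-0.0003,0.0053,0],[0.86,0,0.01]]
    - [[-0.0003,0.0053,0],[0.86,0,0.01]]
    - [[0,0,0],[0,0,0]]

```text
clock: 29.75
tcp_pos: [0.5657, -0.3662, 0.1518]
orientation: [-2.228, -1.301, 0.417]
contact_force: [0.3, -0.3, -1.2]
grip_width: 0.0664
```

```bash
python3 - <<'E'
from t1 import *
w=Cam("wrist","w16"); o=r.get_obs(); print(o["joints"],o["tcp_pos"],o["contact_force"],o["clock"],o["grip_width"])
C=np.array([ 0.5313,-0.3471,0.099 ]);T=toolT(); print(rel(T,pose(-29.5,35,C,-.03)))
a=np.radians(-29); px=np.array([np.cos(a),np.sin(a),0]); py=np.array([-np.sin(a),np.cos(a),0]); k=np.array([0,0,1.])
X=np.cos(np.radians(50))*px+np.sin(np.radians(50))*k; Z=-np.sin(np.radians(50))*px+np.cos(np.radians(50))*k
for n,p in dict(tl=(41,26,6),tr=(41,-26,6),bl=(-21,50,6),br=(-21,-50,6)).items(): print(n,w.proj(C+(p[0]*X+p[1]*py+p[2]*Z)/1000))
E
```

```text
[ 0.6319  0.9334 -0.3003  1.0661  0.1651  1.7829  1.4138] [ 0.5657 -0.3663  0.1531] [-0.1667 -0.2515 -0.3371] 29.8 0.0664671871846948
(array([-0.0001, -0.0012,  0.0369]), array([-0.0309,  0.0328,  0.0023]))
tl [[368.2829 268.6038]]
tr [[265.3953 269.3658]]
bl [[391.2818 229.3153]]
br [[242.0932 230.4225]]
```

View pics/w16.png

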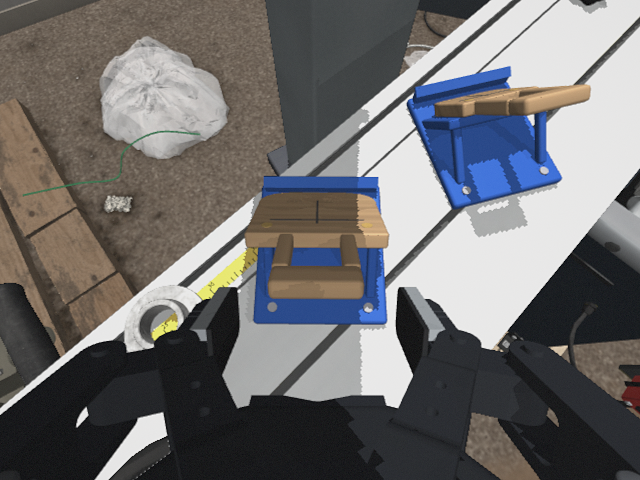

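Emit:
send_rows:
  series:
    - [[0,-0.001,0.012],[0,0.03,0]]
    - [[0,0,0.012],[0,0,0]]
    - [[0,0,0.012],[0,0,0]]
    - [[0,0,0.012],[0,0,0]]
    - [[0,0,0.01],[0,0,0]]
    - [[0,0,0.01],[0,0,0]]
    - [[0,0,0.007],[0,0,0]]
    - [[0,0,0],[0,0,0]]

```text
clock: 30.8
tcp_pos: [0.5275, -0.3451, 0.0943]
orientation: [-2.231, -1.301, 0.411]
contact_force: [1.1, -0.2, 0.1]
grip_width: 0.0657
```

```bash
python3 - <<'E'
from t1 import *
w=Cam("wrist","w17"); o=r.get_obs(); print(o["joints"],o["tcp_pos"],o["contact_force"],o["clock"],o["grip_width"])
C=np.array([ 0.5313,-0.3471,0.099 ]);T=toolT(); print(rel(T,pose(-29.5,35,C,.008)))
E
```

```text
[ 0.6575  0.916  -0.3102  1.2474  0.1714  1.622   1.3972] [ 0.5279 -0.3452  0.0946] [-0.4601  0.6698 -0.2482] 30.85 0.06598227385081905
(array([0.0001, 0.0007, 0.0022]), array([-0.0057, -0.0003, -0.0004]))
```

View pics/w17.png

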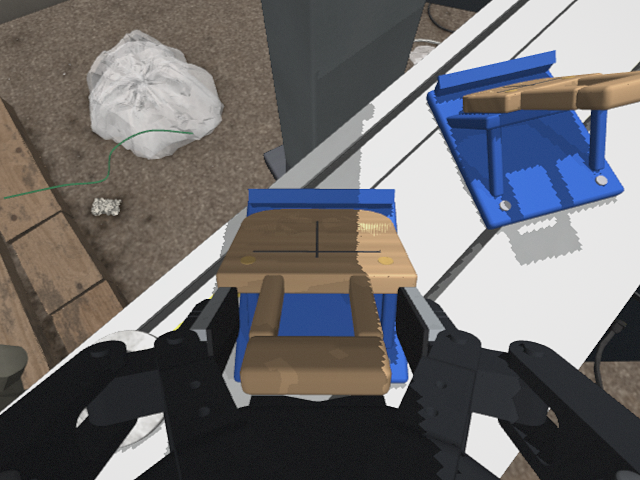

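Emit:
send_rows:
  fingers: 255
  grip_force: 100
  series:
    - [[0,0,0.002],[0,0,0]]
    - [[0,0,0],[0,0,0]]
    - [[0,0,0],[0,0,0]]
    - [[0,0,0],[0,0,0]]

```text
clock: 31.35
tcp_pos: [0.5273, -0.3448, 0.0935]
orientation: [-2.232, -1.302, 0.41]
contact_force: [1.4, -1.4, 3.8]
grip_width: 0.0506
```

```bash
cat > t2.py <<'E'
from t1 import *
HOOK=np.array([.478,.2355,.173]); a=np.radians(30); hx=np.array([np.cos(a),np.sin(a),0]); hy=np.array([-np.sin(a),np.cos(a),0])
def hang(tilt,xh,zC,s): # plate vertical, handle centre at hook-x xh, height zC
    C=HOOK+xh*hx; C=np.array([C[0],C[1],zC]); return pose(30,tilt,C,s)
E
python3 - <<'E'
from t2 import *
o=r.get_obs(); print(o["joints"],o["tcp_pos"],o["contact_force"],o["clock"],o["grip_width"])
T=toolT(); Tu=T.copy(); Tu[:3,3]-=.13*T[:3,2]; print(Tu[:3,3])
# hang pre-pose: plate in front of hook tip: xh=-.095, zC so opening centred on tip
T2=hang(-5,-.10,.19,.010); print(T2[:3,3])
p,q=plan(Tu,T2,28); print(p,q)
X=np.eye(4);X[:3,:3]=R.from_rotvec(np.radians(q*5)).as_matrix();X[:3,3]=p
for i in range(28):
    Tu=Tu@X
    if i%4==1: print(Tu[:3,3],Tu[:3,2])
E
```

```text
[ 0.658   0.9155 -0.3105  1.2511  0.1716  1.618   1.3967] [ 0.5273 -0.3448  0.0935] [ 1.4421 -1.4477  3.8076] 31.35 0.050604231539606734
[ 0.5921 -0.3815  0.2   ]
[0.3922 0.1859 0.18  ]
[ 0.0209 -0.0071  0.0041] [-0.259  -0.112  -0.4184]
[ 0.5977 -0.337   0.2014] [-0.4743  0.2479 -0.8447]
[ 0.5991 -0.2473  0.2048] [-0.4146  0.185  -0.891 ]
[ 0.5874 -0.1584  0.2076] [-0.342   0.1315 -0.9304]
[ 0.5631 -0.0721  0.2086] [-0.259   0.0891 -0.9618]
[0.5269 0.0099 0.2065] [-0.168   0.0592 -0.984 ]
[0.4798 0.086  0.2001] [-0.0718  0.0425 -0.9965]
[0.4233 0.1547 0.1882] [ 0.0265  0.0397 -0.9989]
```

Emit:
send_rows:
  series:
    - [[0,0,-0.005],[0,0,0]]
    - [[0,0,-0.01],[0,0,0]]
    - [[0,0,-0.02],[0,0,0]]
    - [[0,0,-0.02],[0,0,0]]
    - [[0,0,0],[0,0,0]]

```text
clock: 31.98
tcp_pos: [0.5557, -0.3608, 0.1391]
orientation: [-2.234, -1.303, 0.409]
contact_force: [0.1, 0.0, -1.8]
grip_width: 0.0505
```

```bash
python3 - <<'E'
from t2 import *
o=r.get_obs(); print(o["joints"],o["tcp_pos"],o["contact_force"],o["clock"],o["grip_width"])
w=Cam("wrist","w18")
T=toolT(); S=.007
T1=pose(-25,-5,(.53,-.31,.30),S); p,q=plan(T,T1,10); print(p,q)
T2=hang(-5,-.09,.27,S); print(T2[:3,3])
p,q=plan(T1,T2,20); print(p,q)
X=np.eye(4);X[:3,:3]=R.from_rotvec(np.radians(q*5)).as_matrix();X[:3,3]=p
for i in range(20):
    T1=T1@X
    if i%3==1: print(T1[:3,3],T1[:3,2])
E
```

```text
[ 0.6413  0.922  -0.3046  1.1212  0.165   1.7349  1.4089] [ 0.5557 -0.3608  0.1391] [ 0.0601  0.0252 -1.8376] 31.975 0.05048934587444696
[ 0.0035 -0.009  -0.0138] [-0.7987 -0.0236 -0.0888]
[0.4006 0.1908 0.263 ]
[ 0.0262 -0.0063  0.001 ] [-0.      0.0479 -0.5479]
[ 0.5401 -0.2573  0.29  ] [ 0.0822 -0.0291 -0.9962]
[ 0.5448 -0.1768  0.2855] [ 0.0855 -0.017  -0.9962]
[ 0.5379 -0.0965  0.281 ] [ 0.087  -0.0046 -0.9962]
[ 0.5195 -0.018   0.2765] [ 0.0868  0.008  -0.9962]
[0.4901 0.0571 0.272 ] [ 0.0847  0.0203 -0.9962]
[0.4501 0.1272 0.2675] [ 0.081   0.0323 -0.9962]
[0.4006 0.1908 0.263 ] [ 0.0755  0.0436 -0.9962]
```

View pics/w18.png

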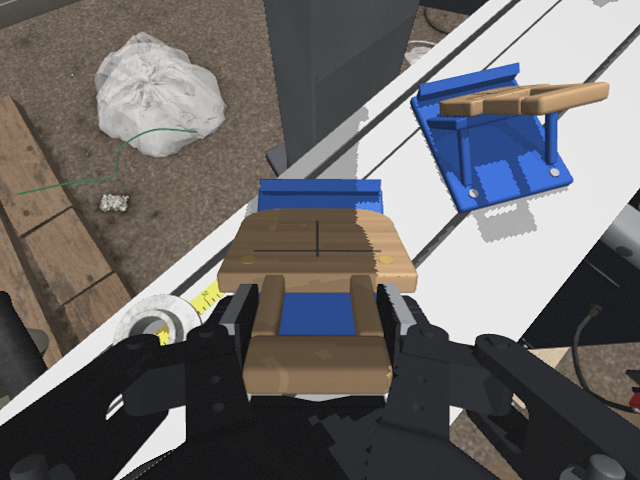

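Emit:
send_rows:
  series:
    - [[0.0035,-0.009,-0.0138],[-0.8,-0.02,-0.09]]
    - [[0.0035,-0.009,-0.0138],[-0.8,-0.02,-0.09]]
    - [[0.0035,-0.009,-0.0138],[-0.8,-0.02,-0.09]]
    - [[0.0035,-0.009,-0.0138],[-0.8,-0.02,-0.09]]
    - [[0.0035,-0.009,-0.0138],[-0.8,-0.02,-0.09]]
    - [[0.0035,-0.009,-0.0138],[-0.8,-0.02,-0.09]]
    - [[0.0035,-0.009,-0.0138],[-0.8,-0.02,-0.09]]
    - [[0.0035,-0.009,-0.0138],[-0.8,-0.02,-0.09]]
    - [[0.0035,-0.009,-0.0138],[-0.8,-0.02,-0.09]]
    - [[0.0035,-0.009,-0.0138],[-0.8,-0.02,-0.09]]

```text
clock: 33.28
tcp_pos: [0.5286, -0.3093, 0.2927]
orientation: [2.588, 1.649, 0.076]
contact_force: [0.3, 0.4, -2.7]
grip_width: 0.0504
```

Emit:
send_rows:
  series:
    - [[0.0262,-0.0063,0.001],[0,0.05,-0.55]]
    - [[0.0262,-0.0063,0.001],[0,0.05,-0.55]]
    - [[0.0262,-0.0063,0.001],[0,0.05,-0.55]]
    - [[0.0262,-0.0063,0.001],[0,0.05,-0.55]]
    - [[0.0262,-0.0063,0.001],[0,0.05,-0.55]]
    - [[0.0262,-0.0063,0.001],[0,0.05,-0.55]]
    - [[0.0262,-0.0063,0.001],[0,0.05,-0.55]]
    - [[0.0262,-0.0063,0.001],[0,0.05,-0.55]]
    - [[0.0262,-0.0063,0.001],[0,0.05,-0.55]]
    - [[0.0262,-0.0063,0.001],[0,0.05,-0.55]]
    - [[0.0262,-0.0063,0.001],[0,0.05,-0.55]]
    - [[0.0262,-0.0063,0.001],[0,0.05,-0.55]]
    - [[0.0262,-0.0063,0.001],[0,0.05,-0.55]]
    - [[0.0262,-0.0063,0.001],[0,0.05,-0.55]]
    - [[0.0262,-0.0063,0.001],[0,0.05,-0.55]]
    - [[0.0262,-0.0063,0.001],[0,0.05,-0.55]]

```text
clock: 35.28
tcp_pos: [0.4633, 0.1067, 0.2702]
orientation: [1.787, 2.522, 0.119]
contact_force: [0.3, -0.3, -2.5]
grip_width: 0.0502
```

```bash
python3 - <<'E'
from t2 import *
o=r.get_obs(); print(o["joints"],o["tcp_pos"],o["contact_force"],o["clock"],o["grip_width"])
T=toolT(); S=.007
print(rel(T,hang(-5,-.09,.27,S)),rel(T,hang(-5,-.085,.182,S)))
T2=hang(-5,-.085,.182,S); print(plan(T,hang(-5,-.09,.25,S),4))
E
```

```text
[ 0.4026  0.1229 -0.8032  1.9864  0.1068  0.9811  1.4604] [0.4633 0.1067 0.2702] [ 0.3421 -0.3486 -2.4805] 35.275 0.05024324220632872
(array([ 0.1002, -0.0318,  0.0048]), array([ 0.0439,  0.1364, -2.1207])) (array([ 0.1007, -0.0349,  0.0929]), array([ 0.0439,  0.1364, -2.1207]))
(array([ 0.0255, -0.0067,  0.0063]), array([ 0.011 ,  0.0341, -0.5302]))
```

Emit:
send_rows:
  series:
    - [[0.0255,-0.0067,0.0063],[0.01,0.03,-0.53]]
    - [[0.0255,-0.0067,0.0063],[0.01,0.03,-0.53]]
    - [[0.0255,-0.0067,0.0063],[0.01,0.03,-0.53]]
    - [[0.0255,-0.0067,0.0063],[0.01,0.03,-0.53]]
    - [[0,0,0.015],[0,0,0]]
    - [[0,0,0.015],[0,0,0]]
    - [[0,0,0],[0,0,0]]

```text
clock: 36.15
tcp_pos: [0.4034, 0.1896, 0.2116]
orientation: [1.554, 2.679, 0.113]
contact_force: [-0.2, -0.9, -1.1]
grip_width: 0.05
```

```bash
python3 - <<'E'
from t2 import *
o=r.get_obs(); print(o["joints"],o["tcp_pos"],o["contact_force"],o["clock"])
T=toolT(); S=.007; w=Cam("wrist","w19"); s=Cam("side","s19"); s.crop("s19c",225,110,130,120,5)
print(rel(T,hang(-5,-.085,.182,S)), w.proj(HOOK-.055*hx+[0,0,.015]))
E
```

```text
[ 0.256   0.162  -0.8964  2.1104  0.1807  0.8532  1.3477] [0.4034 0.1896 0.2116] [-0.1725 -0.9378 -1.1033] 36.15
(array([0.0025, 0.0001, 0.0367]), array([-0.034 ,  0.0078, -0.0486])) [[324.1989 329.7486]]
```

View pics/w19.png

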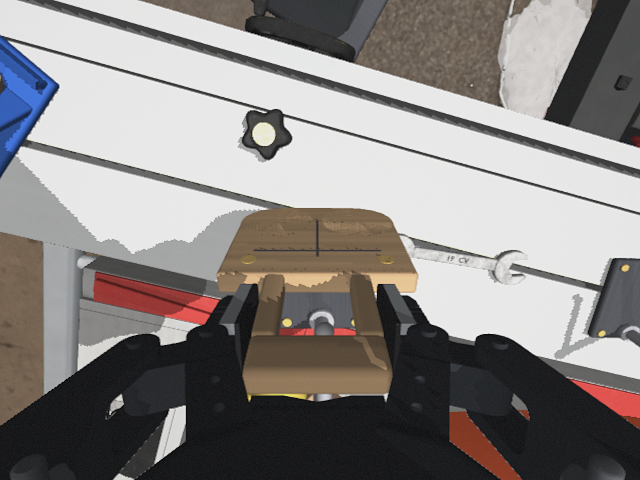

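View pics/s19c.png

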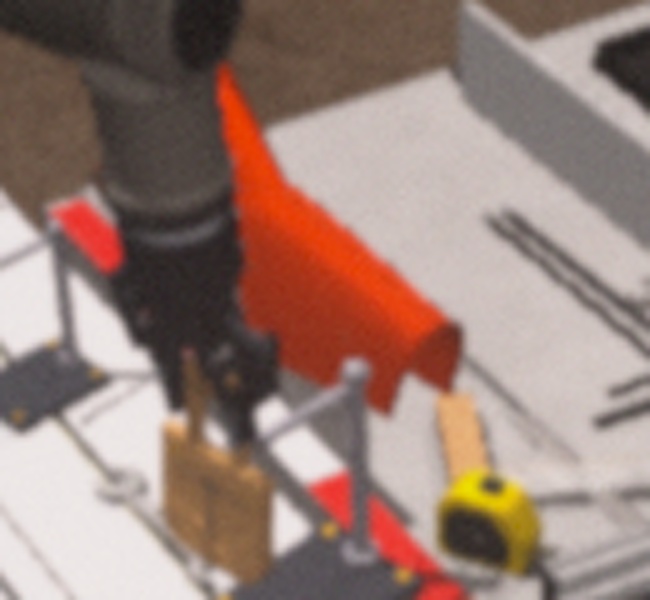

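```bash
python3 - <<'E'
from t2 import *
w=Cam.load("w19"); w.crop("w19c",210,195,220,215,2.8)
T=w.T
# predicted plate
Tt=hang(-5,-.09,.21,.007); 
Tool=np.linalg.inv(np.eye(4))
o=r.get_obs(); Tl=toolT(); z=Tl[:3,2]; C=Tl[:3,3]-.007*z; print("C",C)
X=np.array([0,0,1.]); Y=Tl[:3,0]; Z=-np.cross(Y,X)*-1; Z=np.cross(X,Y)
for n,p in dict(tl=(41,26,6),tr=(41,-26,6),bl=(-21,50,6),br=(-21,-50,6),tfl=(41,26,-6)).items(): print(n,w.proj(C+(p[0]*X+p[1]*Y+p[2]*Z)/1000))
print("hook local of C",(C-HOOK)@hx,(C-HOOK)@hy)
E
```

```text
C [0.4037 0.1899 0.2199]
tl [[406.9294 363.7445]]
tr [[235.3499 363.6991]]
bl [[426.7674 274.1696]]
br [[213.0325 274.1417]]
tfl [[403.588  394.8901]]
hook local of C -0.08711911275628231 -0.0023320814917657385
```

View pics/w19c.png

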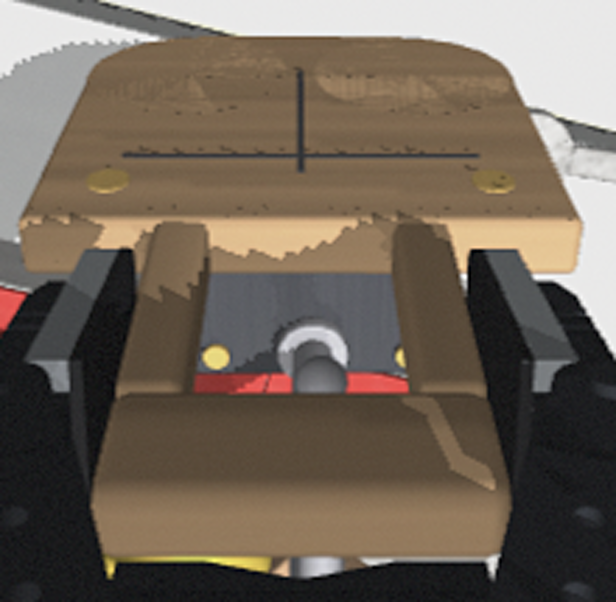

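Emit:
send_rows:
  series:
    - [[0.002,0,0.012],[0,0,0]]
    - [[0.002,0,0.012],[0,0,0]]
    - [[0,0,0.011],[0,0,0]]
    - [[0,0,0],[0,0,0]]

```text
clock: 36.75
tcp_pos: [0.404, 0.1952, 0.1771]
orientation: [1.552, 2.679, 0.114]
contact_force: [0.5, -0.3, -1.0]
grip_width: 0.0501
```

```bash
python3 - <<'E'
from t2 import *
o=r.get_obs(); print(o["joints"],o["tcp_pos"],o["contact_force"],o["clock"])
T=toolT(); S=.007; w=Cam("wrist","w20"); s=Cam("side","s20"); s.crop("s20c",225,110,130,120,5); w.crop("w20c",210,195,220,215,2.8)
print(rel(T,hang(-5,-.085,.182,S)), rel(T,hang(-5,-.02,.182,S)))
E
```

```text
[ 0.2028  0.2261 -0.8764  2.1441  0.2638  0.7832  1.2567] [0.404  0.1952 0.1771] [ 0.5436 -0.296  -1.0384] 36.75
(array([-0.0021, -0.0003,  0.0021]), array([-0.0237,  0.0103, -0.0331])) (array([-0.0019,  0.0645,  0.0076]), array([-0.0237,  0.0103, -0.0331]))
```

View pics/w20c.png

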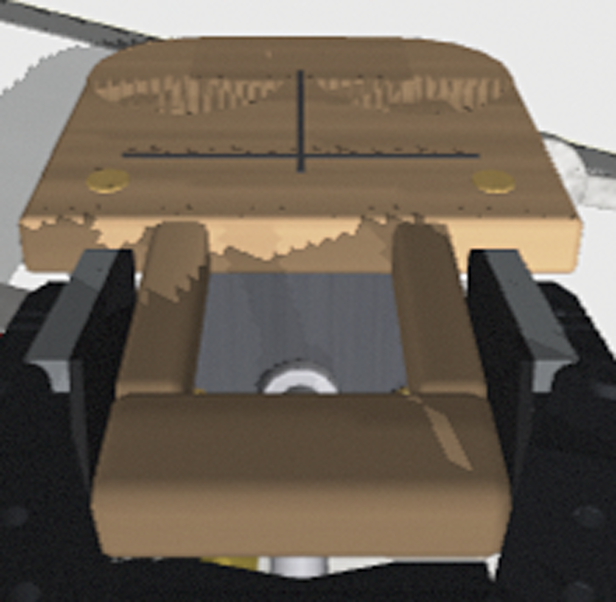

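View pics/s20c.png

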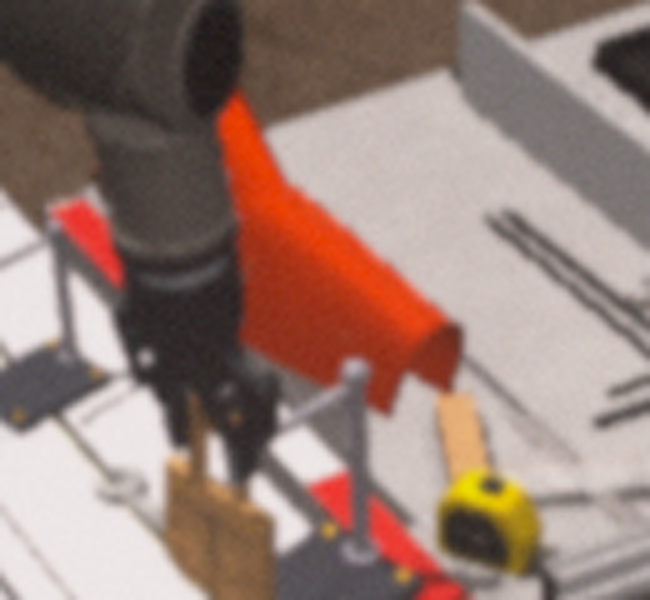

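Emit:
send_rows:
  series:
    - [[0,0.008,0.0007],[0,0,0]]
    - [[0,0.008,0.0007],[0,0,0]]
    - [[0,0.008,0.0007],[0,0,0]]
    - [[0,0.008,0.0007],[0,0,0]]

```text
clock: 37.35
tcp_pos: [0.4332, 0.2118, 0.1784]
orientation: [1.552, 2.677, 0.116]
contact_force: [-1.5, -0.0, -1.9]
grip_width: 0.0503
```

```bash
python3 - <<'E'
from t2 import *
o=r.get_obs(); print(o["tcp_pos"],o["contact_force"],o["clock"])
T=toolT(); C=T[:3,3]-.007*T[:3,2]; print((C-HOOK)@hx,(C-HOOK)@hy,C[2])
s=Cam("scene","c21"); s.crop("c21c",220,230,130,110,5)
E
```

```text
[0.4332 0.2118 0.1784] [-1.4626 -0.0269 -1.8564] 37.35
-0.051238738112798166 0.0018666280259582544 0.185328990111566
```

View pics/c21c.png

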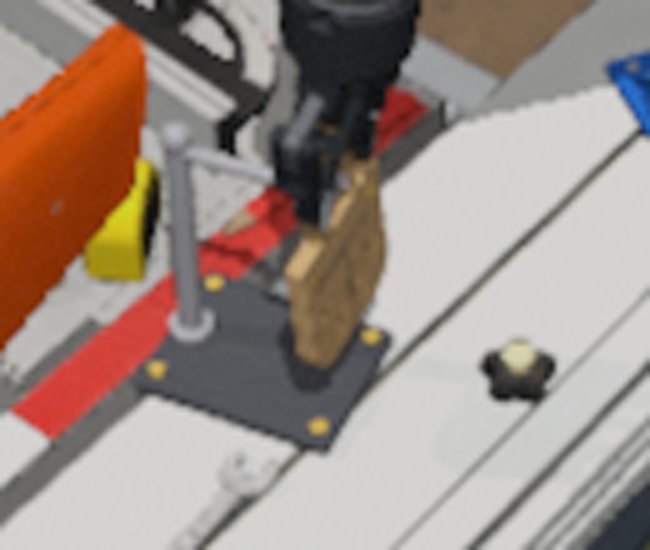

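Emit:
send_rows:
  series:
    - [[0,0.01,0.002],[0,0,0]]
    - [[0,0.01,0.001],[0,0,0]]
    - [[0,0.012,0.001],[0,0,0]]
    - [[0,0.012,0.001],[0,0,0]]
    - [[0,0.012,0.001],[0,0,0]]
    - [[0,0.012,0.001],[0,0,0]]
    - [[0,0,0],[0,0,0]]

```text
clock: 38.28
tcp_pos: [0.4926, 0.246, 0.1772]
orientation: [1.552, 2.677, 0.117]
contact_force: [-0.8, -0.9, -2.9]
grip_width: 0.0504
```

```bash
python3 - <<'E'
from t2 import *
o=r.get_obs(); print(o["tcp_pos"],o["contact_force"],o["clock"])
T=toolT(); C=T[:3,3]-.007*T[:3,2]; print((C-HOOK)@hx,(C-HOOK)@hy,C[2])
s=Cam("scene","c22"); s.crop("c22c",220,230,130,110,5); w=Cam("wrist","w22"); w.crop("w22c",210,195,220,215,2.8)
E
```

```text
[0.4926 0.246  0.1772] [-0.7644 -0.947  -2.8671] 38.275
0.017284715746749755 0.0017928170047558543 0.18421123668029188
```

View pics/c22c.png

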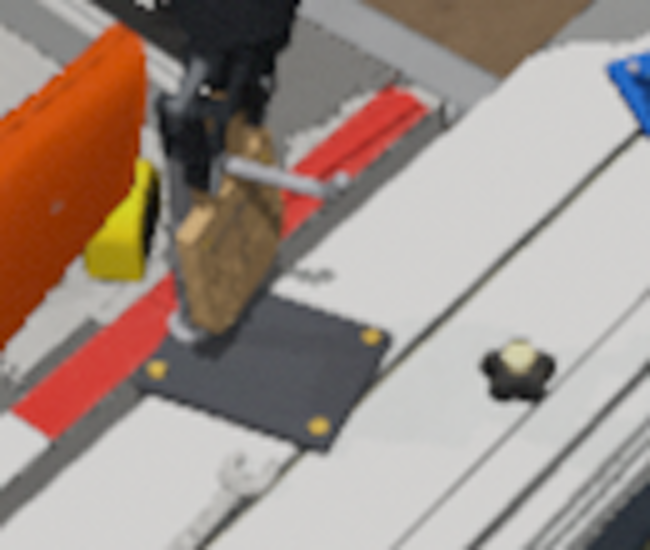

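View pics/w22c.png

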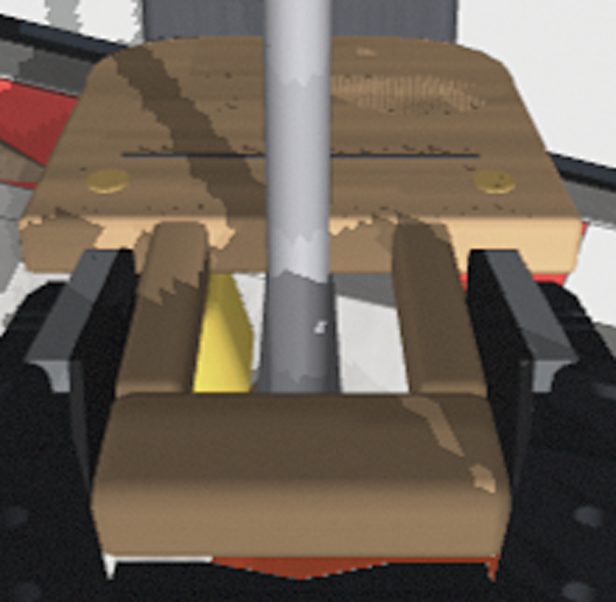

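The hook bar runs through the middle of the opening (crop column 298). I lower the template onto it.

Emit:
send_rows:
  series:
    - [[0,-0.0005,0.006],[0,0,0]]
    - [[0,-0.0005,0.006],[0,0,0]]
    - [[0,-0.0005,0.005],[0,0,0]]
    - [[0,-0.0002,0.002],[0,0,0]]
    - [[0,-0.0002,0.002],[0,0,0]]
    - [[0,0,0],[0,0,0]]

```text
clock: 39.12
tcp_pos: [0.4918, 0.2454, 0.1561]
orientation: [1.552, 2.677, 0.116]
contact_force: [-0.5, 0.8, -1.1]
grip_width: 0.0503
```

```bash
python3 - <<'E'
from t2 import *
o=r.get_obs(); print(o["tcp_pos"],o["contact_force"],o["clock"])
E
```

```text
[0.4918 0.2454 0.1561] [-0.5114  0.8138 -1.0543] 39.125
```

Emit:
send_rows:
  series:
    - [[0,-0.0002,0.002],[0,0,0]]
    - [[0,-0.0002,0.002],[0,0,0]]
    - [[0,0,0],[0,0,0]]

```text
clock: 39.5
tcp_pos: [0.4922, 0.2456, 0.1541]
orientation: [1.551, 2.675, 0.116]
contact_force: [-7.0, -5.2, 16.8]
grip_width: 0.0504
```

Emit:
send_rows:
  fingers: 57
  series:
    - [[0,0,-0.001],[0,0,0]]
    - [[0,0,0],[0,0,0]]
    - [[0,0,0],[0,0,0]]
    - [[0,0,0],[0,0,0]]

```text
clock: 40.0
tcp_pos: [0.4917, 0.2452, 0.153]
orientation: [1.552, 2.677, 0.116]
contact_force: [-0.5, 0.5, 0.8]
grip_width: 0.0663
```

```bash
python3 - <<'E'
from t2 import *
o=r.get_obs(); print(o["tcp_pos"],o["contact_force"],o["clock"],o["grip_width"])
s=Cam("scene","c23"); s.crop("c23c",220,230,130,110,5); w=Cam("wrist","w23"); w.crop("w23c",200,195,240,215,2.6)
E
```

```text
[0.4917 0.2452 0.153 ] [-0.5228  0.507   0.8436] 40.0 0.06629439356267634
```

View pics/c23c.png

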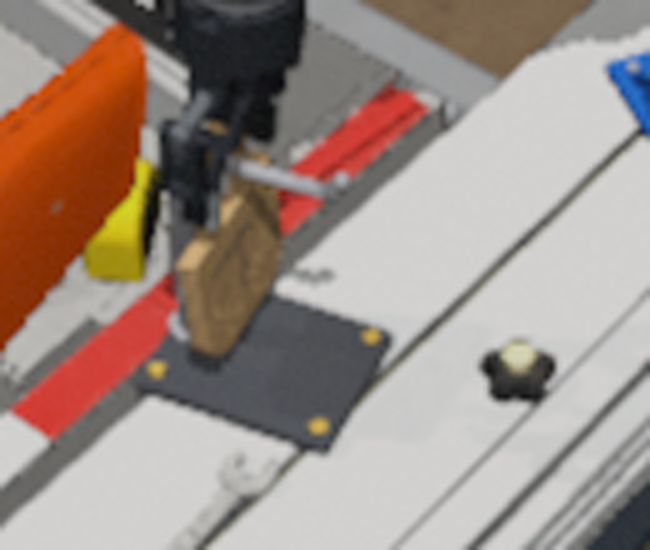

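View pics/w23c.png

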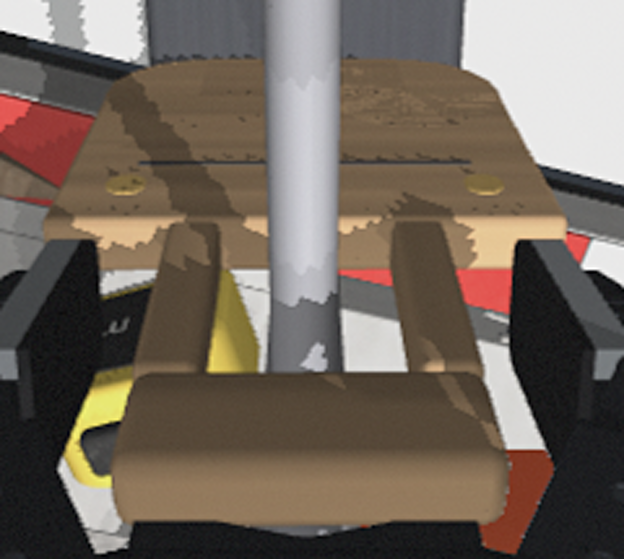

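Emit:
send_rows:
  series:
    - [[0,0,-0.01],[0,0,0]]
    - [[0,0,-0.02],[0,0,0]]
    - [[0,0,-0.03],[0,0,0]]
    - [[0,0,-0.03],[0,0,0]]

```text
clock: 40.6
tcp_pos: [0.4848, 0.2418, 0.2452]
orientation: [1.551, 2.677, 0.118]
contact_force: [0.5, -0.2, 0.5]
grip_width: 0.0662
```

```bash
python3 - <<'E'
from t2 import *
w=Cam.load("w2")
for yaw in (-13.5,):
    a=np.radians(yaw); px=np.array([np.cos(a),np.sin(a),0]); py=np.array([-np.sin(a),np.cos(a),0]); k=np.array([0,0,1.])
    X=np.cos(np.radians(50))*px+np.sin(np.radians(50))*k; Z=-np.sin(np.radians(50))*px+np.cos(np.radians(50))*k
    slot=np.array([.4487,-.1245,.01]); C=slot+.0488*px+.0674*k; print(C)
    for n,p in dict(tl=(41,26,6),tr=(41,-26,6),tbl=(21,26,6),tbr=(21,-26,6),tlb=(41,26,-6),trb=(41,-26,-6),bl=(-21,36,6),br=(-21,-36,6),botm=(-83,0,6)).items(): print(n,(w.proj(C+(p[0]*X+p[1]*py+p[2]*Z)/1000)-[215,0])*4.3)
o=r.get_obs(); print(o["tcp_pos"],o["clock"],o["contact_force"])
T=toolT(); T1=pose(-13.5,35,C,-.10); print(T1[:3,3])
Tu=T.copy();
p,q=plan(Tu,T1,20); print(p,q)
M=np.eye(4);M[:3,:3]=R.from_rotvec(np.radians(q*5)).as_matrix();M[:3,3]=p
for i in range(20):
    Tu=Tu@M
    if i%3==1: print(Tu[:3,3],Tu[:3,2])
Cam("scene","c24").crop("c24c",220,230,130,110,5)
E
```

```text
[ 0.4962 -0.1359  0.0774]
tl [[565.4469  50.0372]]
tr [[495.0866 354.5304]]
tbl [[493.0274  60.9081]]
tbr [[429.1707 350.7454]]
tlb [[610.1379  78.1128]]
trb [[539.6617 373.0327]]
bl [[372.4596  27.4118]]
br [[299.2669 392.0307]]
botm [[186.2407 221.844 ]]
[0.4848 0.2418 0.2452] 40.6 [ 0.458  -0.2016  0.4996]
[ 0.5519 -0.1493  0.1593]
[-0.0207  0.001   0.0033] [0.3815 0.1148 0.4267]
[0.5068 0.2068 0.2385] [ 0.0094  0.0297 -0.9995]
[0.534  0.1515 0.2265] [-0.0942  0.0193 -0.9954]
[0.5536 0.0934 0.2129] [-0.1973  0.0203 -0.9801]
[0.5654 0.0334 0.1985] [-0.2975  0.0326 -0.9542]
[ 0.569  -0.0276  0.1842] [-0.3924  0.0561 -0.9181]
[ 0.5644 -0.0888  0.1708] [-0.4798  0.0901 -0.8727]
[ 0.5519 -0.1493  0.1593] [-0.5577  0.1339 -0.8192]
```

View pics/c24c.png

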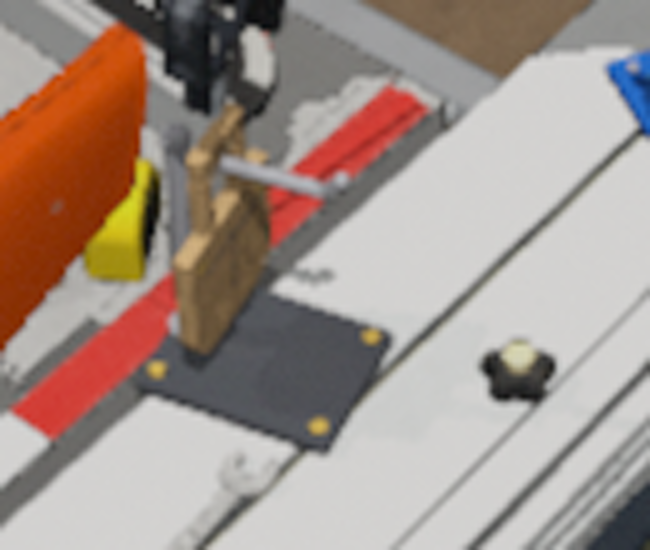

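```bash
python3 - <<'E'
from t2 import *
C=np.array([.4945,-.1405,.0775]); T=toolT(); T1=pose(-12.5,35,C,-.09); print(T1[:3,3]); print(plan(T,T1,19))
E
```

```text
[ 0.5449 -0.1517  0.1512]
(array([-0.0219,  0.0005,  0.0043]), array([0.4059, 0.1174, 0.4393]))
```

Emit:
send_rows:
  series:
    - [[-0.0219,0.0005,0.0043],[0.406,0.117,0.44]]
    - [[-0.0219,0.0005,0.0043],[0.406,0.117,0.44]]
    - [[-0.0219,0.0005,0.0043],[0.406,0.117,0.44]]
    - [[-0.0219,0.0005,0.0043],[0.406,0.117,0.44]]
    - [[-0.0219,0.0005,0.0043],[0.406,0.117,0.44]]
    - [[-0.0219,0.0005,0.0043],[0.406,0.117,0.44]]
    - [[-0.0219,0.0005,0.0043],[0.406,0.117,0.44]]
    - [[-0.0219,0.0005,0.0043],[0.406,0.117,0.44]]
    - [[-0.0219,0.0005,0.0043],[0.406,0.117,0.44]]
    - [[-0.0219,0.0005,0.0043],[0.406,0.117,0.44]]
    - [[-0.0219,0.0005,0.0043],[0.406,0.117,0.44]]
    - [[-0.0219,0.0005,0.0043],[0.406,0.117,0.44]]
    - [[-0.0219,0.0005,0.0043],[0.406,0.117,0.44]]
    - [[-0.0219,0.0005,0.0043],[0.406,0.117,0.44]]
    - [[-0.0219,0.0005,0.0043],[0.406,0.117,0.44]]
    - [[-0.0219,0.0005,0.0043],[0.406,0.117,0.44]]
    - [[-0.0219,0.0005,0.0043],[0.406,0.117,0.44]]
    - [[-0.0219,0.0005,0.0043],[0.406,0.117,0.44]]
    - [[-0.0219,0.0005,0.0043],[0.406,0.117,0.44]]
    - [[0,0,0],[0,0,0]]

```text
clock: 43.15
tcp_pos: [0.5413, -0.1568, 0.1449]
orientation: [-2.044, -1.627, 0.528]
contact_force: [0.5, 0.2, 0.7]
grip_width: 0.0667
```

```bash
python3 - <<'E'
from t2 import *
C=np.array([.4945,-.1405,.0775]); w=Cam("wrist","w25"); w.crop("w25c",190,160,260,200,2.8); T=toolT(); o=r.get_obs(); print(o["joints"],o["tcp_pos"],o["clock"]); print(rel(T,pose(-12.5,35,C,-.03)))
a=np.radians(-12.5); px=np.array([np.cos(a),np.sin(a),0]); py=np.array([-np.sin(a),np.cos(a),0]); k=np.array([0,0,1.])
X=np.cos(np.radians(50))*px+np.sin(np.radians(50))*k; Z=-np.sin(np.radians(50))*px+np.cos(np.radians(50))*k
for n,p in dict(tl=(41,26,6),tr=(41,-26,6),tlb=(41,26,-6),trb=(41,-26,-6),bl=(-21,36,6),br=(-21,-36,6)).items(): print(n,(w.proj(C+(p[0]*X+p[1]*py+p[2]*Z)/1000)-[190,160])*2.8)
E
```

```text
[ 0.463   0.7863 -0.4635  1.4255  0.2099  1.6146  1.3095] [ 0.5419 -0.1547  0.1455] 43.2
(array([ 0.0037, -0.0011,  0.054 ]), array([-0.0732,  0.0243, -0.0636]))
tl [[518.6111 275.2902]]
tr [[255.6925 277.4416]]
tlb [[515.8487 330.0863]]
trb [[258.3213 332.1219]]
bl [[520.6933 180.255 ]]
br [[240.2412 182.6855]]
```

View pics/w25c.png

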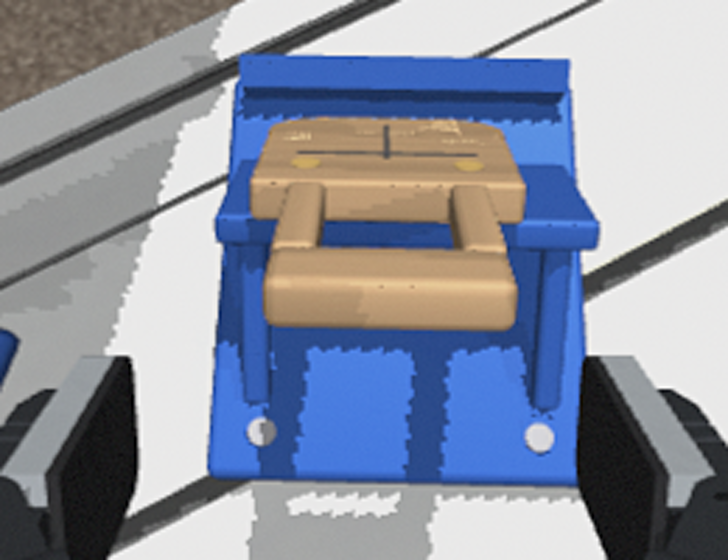

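Emit:
send_rows:
  series:
    - [[0.0025,-0.001,0.012],[-0.07,0.02,-0.06]]
    - [[0.002,0,0.014],[0,0,0]]
    - [[0,0,0.014],[0,0,0]]
    - [[0,0,0.014],[0,0,0]]
    - [[0,0,0.012],[0,0,0]]
    - [[0,0,0.01],[0,0,0]]
    - [[0,0,0.008],[0,0,0]]
    - [[0,0,0.006],[0,0,0]]
    - [[0,0,0],[0,0,0]]

```text
clock: 44.32
tcp_pos: [0.4916, -0.1383, 0.0726]
orientation: [-2.041, -1.64, 0.518]
contact_force: [-0.0, -0.1, -0.7]
grip_width: 0.0662
```

```bash
python3 - <<'E'
from t2 import *
C=np.array([.4947,-.1395,.0775]); w=Cam("wrist","w26"); T=toolT(); o=r.get_obs(); print(o["joints"],o["tcp_pos"],o["clock"],o["contact_force"]); print(rel(T,pose(-12.5,35,C,.008)))
E
```

```text
[ 0.4812  0.8001 -0.468   1.6044  0.23    1.4247  1.2847] [ 0.492  -0.1383  0.0729] 44.375 [0.3041 0.0873 0.7214]
(array([-0.0006, -0.0003,  0.0025]), array([0.0082, 0.0151, 0.0129]))
```

View pics/w26.png

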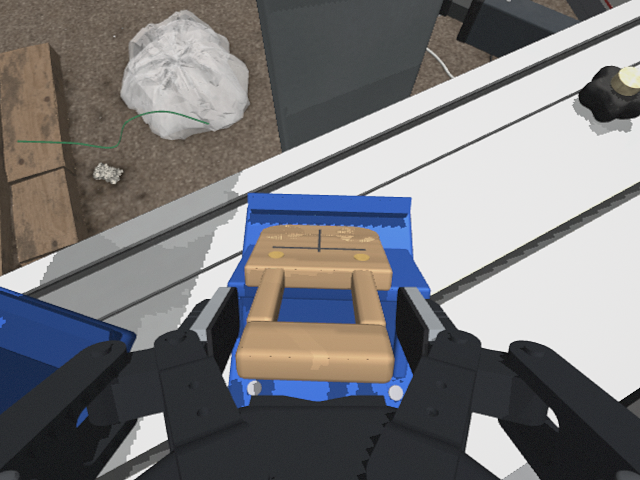

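Emit:
send_rows:
  fingers: 255
  series:
    - [[-0.0005,0,0.0025],[0,0,0]]
    - [[0,0,0],[0,0,0]]
    - [[0,0,0],[0,0,0]]
    - [[0,0,0],[0,0,0]]

```text
clock: 44.88
tcp_pos: [0.4906, -0.1387, 0.0714]
orientation: [-2.041, -1.641, 0.517]
contact_force: [0.4, -0.3, 5.5]
grip_width: 0.0506
```

Emit:
send_rows:
  series:
    - [[0,0,-0.005],[0,0,0]]
    - [[0,0,-0.01],[0,0,0]]
    - [[0,0,-0.02],[0,0,0]]
    - [[0,0,-0.02],[0,0,0]]

```text
clock: 45.38
tcp_pos: [0.5219, -0.1453, 0.1165]
orientation: [-2.041, -1.641, 0.517]
contact_force: [0.1, -0.5, -1.2]
grip_width: 0.051
```

```bash
python3 - <<'E'
from t2 import *
w=Cam("wrist","w27"); o=r.get_obs(); print(o["joints"],o["tcp_pos"],o["clock"],o["contact_force"],o["grip_width"])
T=toolT(); S=.007
T1=hang(-5,-.095,.25,S); print(T1[:3,3]); p,q=plan(T,T1,20); print(p,q)
M=np.eye(4);M[:3,:3]=R.from_rotvec(np.radians(q*5)).as_matrix();M[:3,3]=p
for i in range(20):
    T=T@M
    if i%3==1: print(T[:3,3],T[:3,2])
E
```

```text
[ 0.4706  0.7835 -0.47    1.5015  0.2151  1.5335  1.3004] [ 0.5243 -0.1455  0.1185] 45.425 [ 2.7409 -0.8499  1.3927] 0.05049040183938403
[0.3963 0.1883 0.243 ]
[ 0.0183 -0.0056 -0.0042] [-0.3783 -0.1109 -0.4181]
[ 0.5269 -0.1088  0.1319] [-0.5046  0.094  -0.8582]
[ 0.5241 -0.0539  0.1528] [-0.42    0.059  -0.9056]
[ 0.5133 -0.0001  0.1739] [-0.3276  0.0341 -0.9442]
[0.4946 0.0518 0.1943] [-0.2297  0.0199 -0.9731]
[0.4685 0.1009 0.2131] [-0.1283  0.0168 -0.9916]
[0.4355 0.1467 0.2296] [-0.0258  0.0247 -0.9994]
[0.3963 0.1883 0.243 ] [ 0.0755  0.0436 -0.9962]
```

View pics/w27.png

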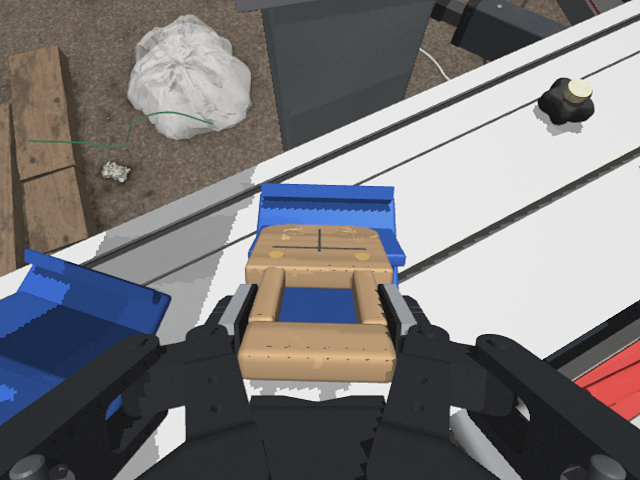

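Emit:
send_rows:
  series:
    - [[0,-0.0086,-0.0123],[0,0,0]]
    - [[0,-0.0086,-0.0123],[0,0,0]]
    - [[0.0183,-0.0056,-0.0042],[-0.378,-0.111,-0.418]]
    - [[0.0183,-0.0056,-0.0042],[-0.378,-0.111,-0.418]]
    - [[0.0183,-0.0056,-0.0042],[-0.378,-0.111,-0.418]]
    - [[0.0183,-0.0056,-0.0042],[-0.378,-0.111,-0.418]]
    - [[0.0183,-0.0056,-0.0042],[-0.378,-0.111,-0.418]]
    - [[0.0183,-0.0056,-0.0042],[-0.378,-0.111,-0.418]]
    - [[0.0183,-0.0056,-0.0042],[-0.378,-0.111,-0.418]]
    - [[0.0183,-0.0056,-0.0042],[-0.378,-0.111,-0.418]]
    - [[0.0183,-0.0056,-0.0042],[-0.378,-0.111,-0.418]]
    - [[0.0183,-0.0056,-0.0042],[-0.378,-0.111,-0.418]]
    - [[0.0183,-0.0056,-0.0042],[-0.378,-0.111,-0.418]]
    - [[0.0183,-0.0056,-0.0042],[-0.378,-0.111,-0.418]]
    - [[0.0183,-0.0056,-0.0042],[-0.378,-0.111,-0.418]]
    - [[0.0183,-0.0056,-0.0042],[-0.378,-0.111,-0.418]]
    - [[0.0183,-0.0056,-0.0042],[-0.378,-0.111,-0.418]]
    - [[0.0183,-0.0056,-0.0042],[-0.378,-0.111,-0.418]]
    - [[0.0183,-0.0056,-0.0042],[-0.378,-0.111,-0.418]]

```text
clock: 47.8
tcp_pos: [0.4326, 0.1477, 0.2581]
orientation: [-1.691, -2.603, -0.008]
contact_force: [0.1, 0.3, -1.4]
grip_width: 0.0506
```

```bash
python3 - <<'E'
from t2 import *
o=r.get_obs(); print(o["joints"],o["tcp_pos"],o["clock"],o["contact_force"],o["grip_width"])
T=toolT(); S=.007
T1=hang(-5,-.09,.215,S); print(T1[:3,3]); p,q=plan(T,T1,6); print(p,q)
E
```

```text
[ 0.3454  0.1857 -0.8646  1.964   0.1197  1.0724  1.4195] [0.4326 0.1477 0.2581] 47.8 [ 0.1084  0.2524 -1.414 ] 0.05063142231890259
[0.4006 0.1908 0.208 ]
[ 0.0086 -0.0018  0.0085] [-0.194  -0.0587 -0.2039]
```

Emit:
send_rows:
  series:
    - [[0.0086,-0.0018,0.0085],[-0.194,-0.059,-0.204]]
    - [[0.0086,-0.0018,0.0085],[-0.194,-0.059,-0.204]]
    - [[0.0086,-0.0018,0.0085],[-0.194,-0.059,-0.204]]
    - [[0.0086,-0.0018,0.0085],[-0.194,-0.059,-0.204]]
    - [[0.0086,-0.0018,0.0085],[-0.194,-0.059,-0.204]]
    - [[0.0086,-0.0018,0.0085],[-0.194,-0.059,-0.204]]
    - [[0,0,0],[0,0,0]]

```text
clock: 48.68
tcp_pos: [0.4002, 0.1901, 0.2074]
orientation: [1.549, 2.682, 0.114]
contact_force: [-0.7, 0.3, -0.7]
grip_width: 0.0509
```

```bash
python3 - <<'E'
from t2 import *
o=r.get_obs(); print(o["joints"],o["tcp_pos"],o["clock"],o["contact_force"],o["grip_width"])
T=toolT(); S=.007; w=Cam("wrist","w28"); w.crop("w28c",210,195,220,215,2.8); s=Cam("scene","c28"); s.crop("c28c",220,230,130,110,5)
print(rel(T,hang(-5,-.085,.183,S)),"tip",(w.proj(HOOK-.055*hx+[0,0,.015])-[210,195])*2.8)
C=T[:3,3]-.007*T[:3,2]; print((C-HOOK)@hx,(C-HOOK)@hy,C[2])
E
```

```text
[ 0.2659  0.1662 -0.9123  2.1199  0.1883  0.8435  1.34  ] [0.4002 0.1901 0.2074] 48.675 [-0.6511  0.3301 -0.7274] 0.05091499022487351
(array([0.0005, 0.003 , 0.0318]), array([-0.0321, -0.0034, -0.0019])) tip [[308.5131 401.5763]]
-0.09064783303656457 -0.0004713203268931364 0.2144096191326248
```

View pics/w28c.png

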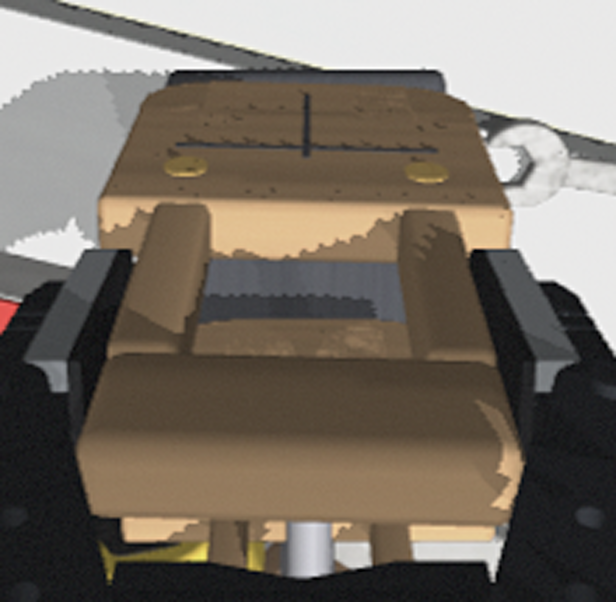

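View pics/c28c.png

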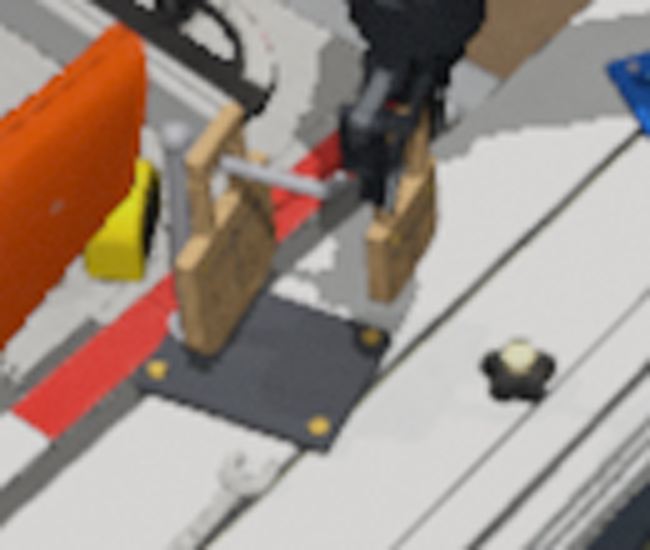

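Emit:
send_rows:
  series:
    - [[0.001,0,0.012],[0,0,0]]
    - [[0,0,0.012],[0,0,0]]
    - [[0,0,0.012],[0,0,0]]
    - [[0,0,0],[0,0,0]]

```text
clock: 49.28
tcp_pos: [0.403, 0.192, 0.1705]
orientation: [1.553, 2.683, 0.112]
contact_force: [-1.5, -0.4, -0.6]
grip_width: 0.0507
```

```bash
python3 - <<'E'
from t2 import *
o=r.get_obs(); print(o["joints"],o["tcp_pos"],o["clock"],o["contact_force"],o["grip_width"])
T=toolT(); S=.010; w=Cam("wrist","w29"); w.crop("w29c",210,195,220,215,2.8); s=Cam("side","s29"); s.crop("s29c",225,110,130,120,5)
C=T[:3,3]-S*T[:3,2]; print((C-HOOK)@hx,(C-HOOK)@hy,C[2]); print(rel(T,hang(-5,-.055,.181,S)))
E
```

```text
[ 0.2137  0.2376 -0.8837  2.1533  0.2764  0.7716  1.2513] [0.403  0.192  0.1705] 49.275 [-1.499  -0.3588 -0.5605] 0.05073725850591483
-0.08757347029131647 -0.00021334314393623547 0.1804852842260104
(array([0.0003, 0.0326, 0.0022]), array([-0.053 , -0.0199, -0.0245]))
```

View pics/w29c.png

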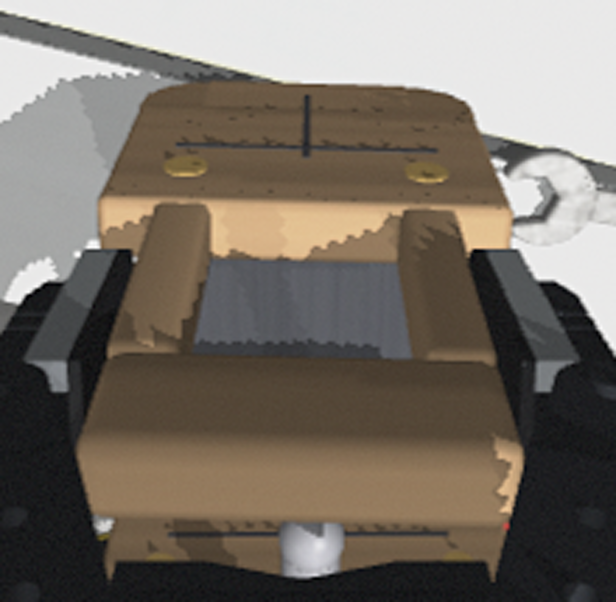

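View pics/s29c.png

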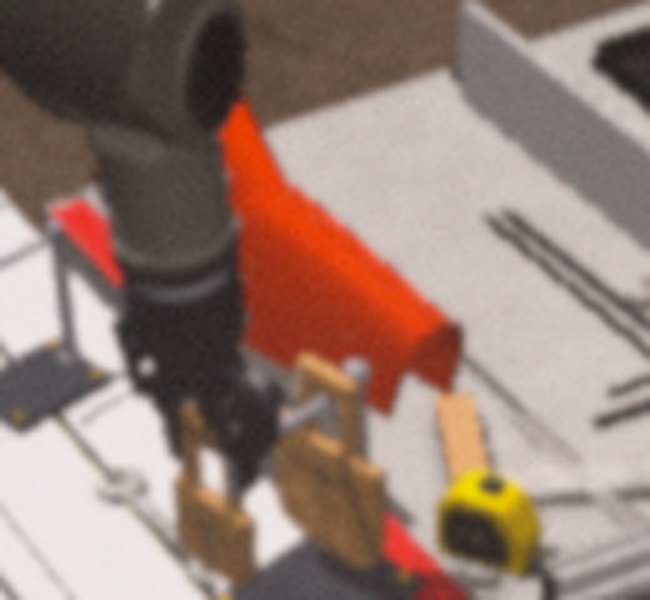

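Emit:
send_rows:
  series:
    - [[0.0005,0.008,0.0006],[0,0,0]]
    - [[0.0005,0.008,0.0006],[0,0,0]]
    - [[0,0.008,0.0006],[0,0,0]]
    - [[0,0.008,0.0006],[0,0,0]]

```text
clock: 49.88
tcp_pos: [0.4317, 0.2095, 0.1723]
orientation: [1.552, 2.681, 0.115]
contact_force: [-0.4, 0.0, -1.1]
grip_width: 0.0508
```

```bash
python3 - <<'E'
from t2 import *
o=r.get_obs(); print(o["tcp_pos"],o["clock"],o["contact_force"],o["grip_width"])
T=toolT(); S=.010; w=Cam("wrist","w30"); w.crop("w30c",210,195,220,215,2.8); s=Cam("scene","c30"); s.crop("c30c",220,230,130,110,5)
C=T[:3,3]-S*T[:3,2]; print((C-HOOK)@hx,(C-HOOK)@hy,C[2]); print(rel(T,hang(-5,-.02,.181,S)))
E
```

```text
[0.4317 0.2095 0.1723] 49.875 [-0.4419  0.0295 -1.1482] 0.05075421710186745
-0.05392949530051737 0.00057084206523555 0.18223050423022621
(array([-0.0005,  0.0337,  0.0041]), array([-0.0206, -0.0094, -0.0294]))
```

View pics/w30c.png

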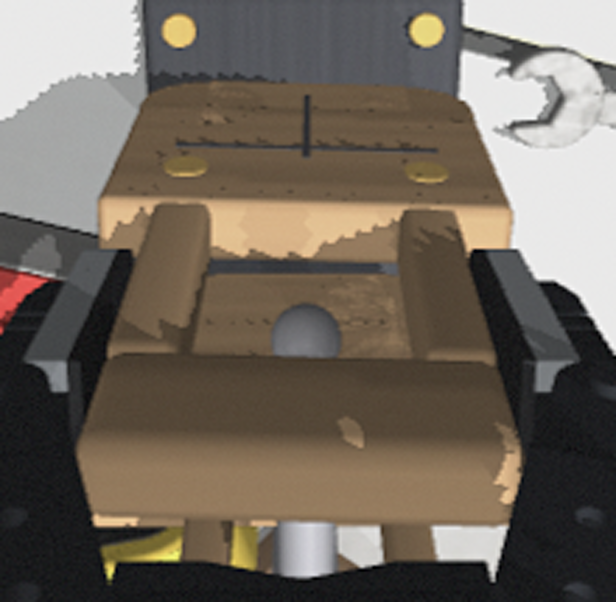

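View pics/c30c.png

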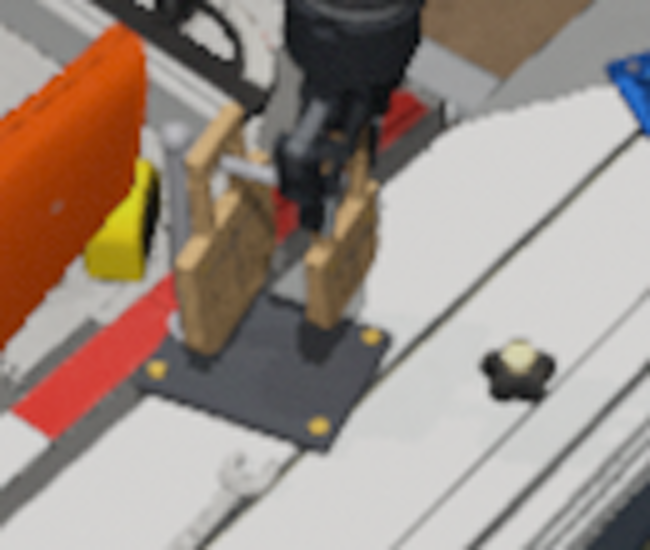

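Emit:
send_rows:
  series:
    - [[0,0.0085,0.001],[0,0,0]]
    - [[0,0.0085,0.001],[0,0,0]]
    - [[0,0.0085,0.001],[0,0,0]]
    - [[0,0.008,0.001],[0,0,0]]
    - [[0,-0.0004,0.005],[0,0,0]]
    - [[0,-0.0004,0.005],[0,0,0]]
    - [[0,-0.0003,0.004],[0,0,0]]
    - [[0,0,0],[0,0,0]]

```text
clock: 50.98
tcp_pos: [0.46, 0.2256, 0.1566]
orientation: [1.552, 2.681, 0.114]
contact_force: [-0.0, 0.1, -1.0]
grip_width: 0.0507
```

```bash
python3 - <<'E'
from t2 import *
o=r.get_obs(); print(o["tcp_pos"],o["clock"],o["contact_force"],o["grip_width"])
T=toolT(); S=.010; w=Cam("wrist","w31"); w.crop("w31c",210,195,220,215,2.8); s=Cam("scene","c31"); s.crop("c31c",220,230,130,110,5)
C=T[:3,3]-S*T[:3,2]; print((C-HOOK)@hx,(C-HOOK)@hy,C[2])
E
```

```text
[0.46   0.2256 0.1566] 50.975 [-0.034   0.1114 -1.0427] 0.050666049325381705
-0.021386914206002538 0.0004706695506949899 0.16653152636270305
```

View pics/w31c.png

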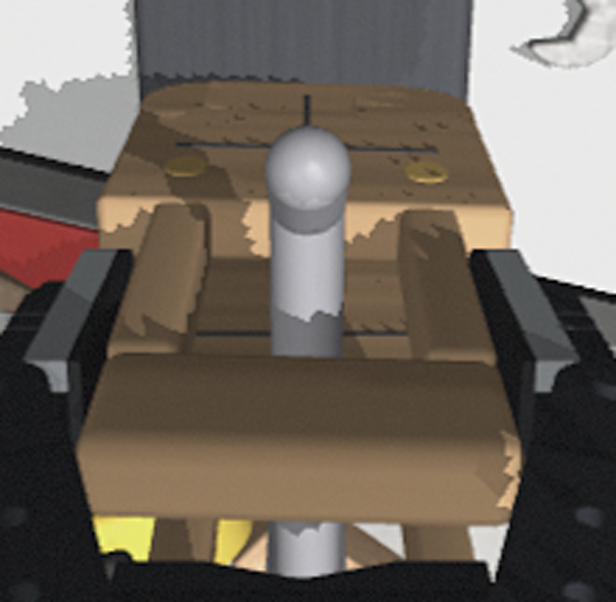

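View pics/c31c.png

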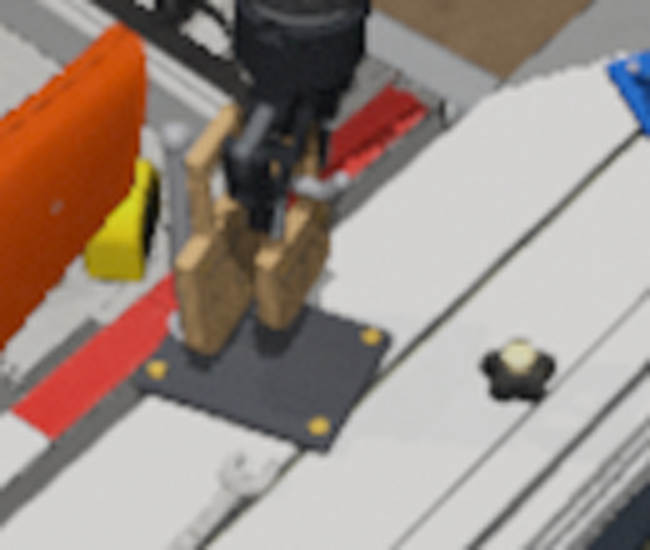

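The small one is over the bar too. I lower it in small steps until the force changes.

Emit:
send_rows:
  series:
    - [[0,-0.0003,0.003],[0,0,0]]
    - [[0,-0.0002,0.002],[0,0,0]]
    - [[0,0,0],[0,0,0]]

```text
clock: 51.45
tcp_pos: [0.4606, 0.226, 0.1531]
orientation: [1.551, 2.68, 0.115]
contact_force: [-3.3, -3.2, 12.8]
grip_width: 0.0505
```

Emit:
send_rows:
  series:
    - [[0,-0.0002,0.002],[0,0,0]]
    - [[0,0,0],[0,0,0]]

```text
clock: 51.7
tcp_pos: [0.4608, 0.226, 0.1528]
orientation: [1.551, 2.678, 0.114]
contact_force: [-11.7, -9.1, 33.0]
grip_width: 0.0504
```

Emit:
send_rows:
  series:
    - [[0,0.0002,-0.003],[0,0,0]]
    - [[0,0,0],[0,0,0]]

```text
clock: 51.95
tcp_pos: [0.4606, 0.226, 0.1533]
orientation: [1.552, 2.68, 0.116]
contact_force: [-1.1, -0.0, 3.9]
grip_width: 0.0507
```

Emit:
send_rows:
  fingers: 57
  series:
    - [[0,0,0],[0,0,0]]
    - [[0,0,0],[0,0,0]]
    - [[0,0,0],[0,0,0]]
    - [[0,0,0],[0,0,0]]

```text
clock: 52.45
tcp_pos: [0.4602, 0.2259, 0.1529]
orientation: [1.552, 2.681, 0.115]
contact_force: [-0.1, -0.1, -0.2]
grip_width: 0.0663
```

```bash
python3 - <<'E'
from t2 import *
o=r.get_obs(); print(o["tcp_pos"],o["clock"],o["contact_force"],o["grip_width"])
w=Cam("wrist","w32"); w.crop("w32c",195,180,250,230,2.4)
E
```

```text
[0.4602 0.2259 0.1529] 52.45 [-0.1104 -0.0955 -0.1986] 0.06629278216179492
```

View pics/w32c.png

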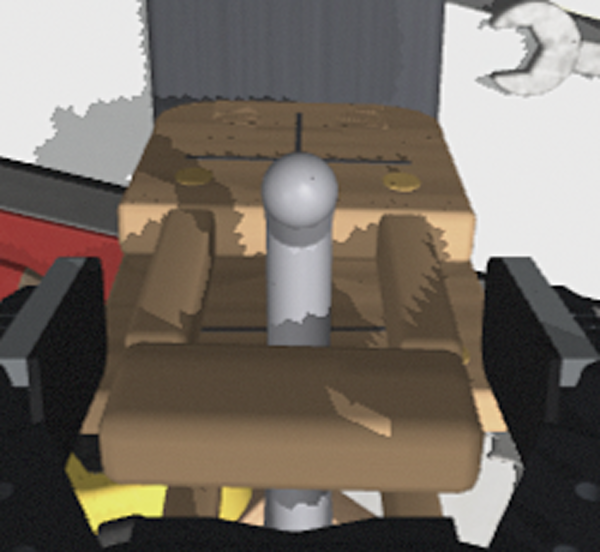

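Both hang and the fingers are clear at the sides. I retreat straight up.

Emit:
send_rows:
  series:
    - [[0,0,-0.008],[0,0,0]]
    - [[0,0,-0.015],[0,0,0]]
    - [[0,0,-0.025],[0,0,0]]
    - [[0,0,-0.03],[0,0,0]]
    - [[0,0,-0.03],[0,0,0]]
    - [[0,-0.03,-0.03],[0,0,0]]
    - [[0,-0.03,-0.02],[0,0,0]]
    - [[0,0,0],[0,0,0]]
    - [[0,0,0],[0,0,0]]
    - [[0,0,0],[0,0,0]]

```text
clock: 53.75
tcp_pos: [0.397, 0.1896, 0.305]
orientation: [1.552, 2.682, 0.115]
contact_force: [0.4, -0.2, -0.4]
grip_width: 0.0661
```

```bash
python3 - <<'E'
from t2 import *
o=r.get_obs(); print(o["tcp_pos"],o["clock"],o["contact_force"],o["grip_width"])
w=Cam("wrist","w33"); s=Cam("scene","c33"); s.crop("c33c",220,230,130,110,5); d=Cam("side","s33"); d.crop("s33c",225,140,130,100,5)
E
```

```text
[0.397  0.1896 0.305 ] 53.75 [ 0.3585 -0.2406 -0.4106] 0.06606402437628227
```

View pics/c33c.png

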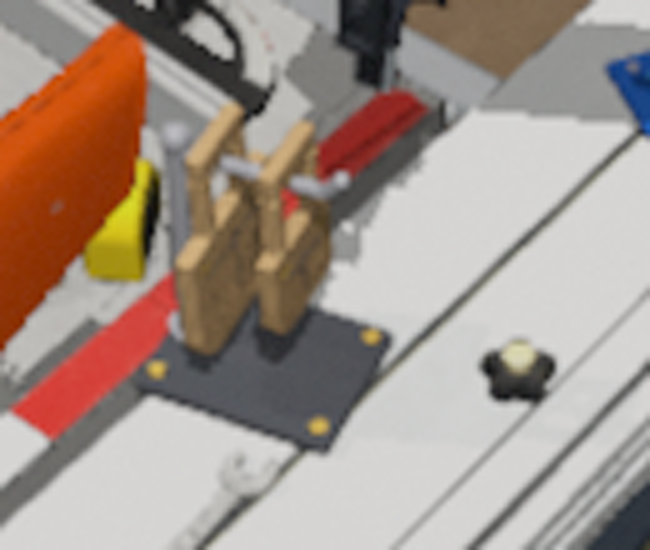

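View pics/s33c.png

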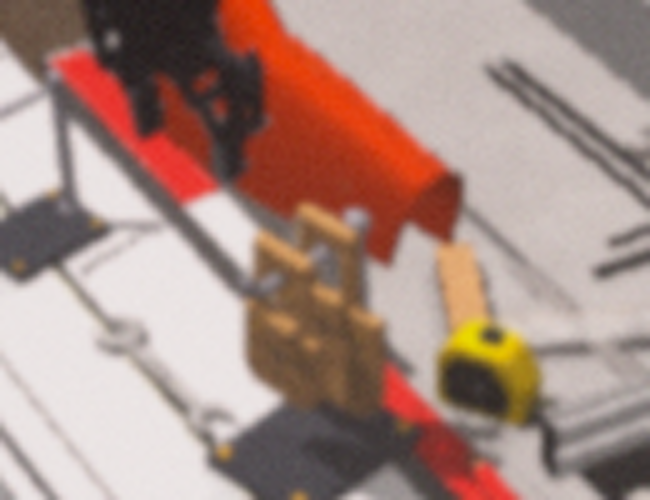

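View pics/w33.png

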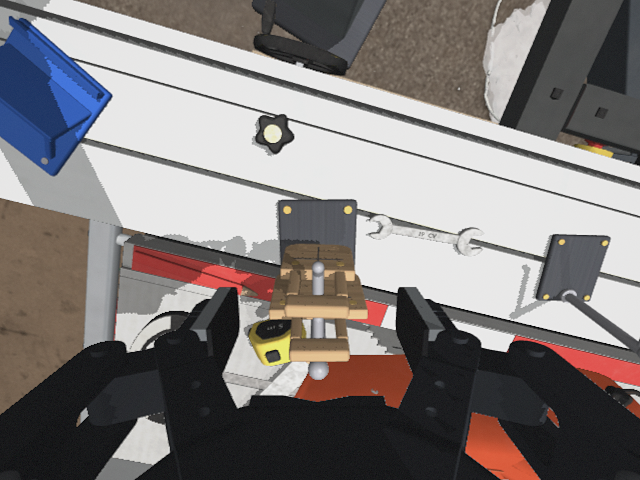

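Both hang plumb on the hook, the large one behind and the small one in front. The arm is clear and at rest, so I hand in.

```bash
python3 - <<'E'
from bench import r
print(r.hand_in())
E
```

```text
the job is handed in; nothing more can be done
None
```

Both templates hang by their handles on the hook of the larger steel stand, the large one behind and the small one in front. I handed the job in at 53.8 s of the 72 s allowed.

- **What I did:** I leaned the large template in the empty rest, let go of it, regrasped it by the handle and hung it up. Then I hung the small one from the other rest.
- **Last checks:** Scene, side and wrist pictures show the bar and its upturned tip through both handle openings. The arm was about 15 cm above the templates and touching nothing (force about 0.6 N). The tools visible in those pictures were in their places; I did not check the try square separately.
- **What went wrong:**
  - **Regrasp:** My first grasp of the flat large template brought joint 6 to the end of its range (0.171, limit 0.17) over the rest. I put the template back on the table and regrasped it with more tilt; it turned about 3° there.
  - **Pressing on the hook:** I pressed the small template onto the hook with up to about 33 N down (36 N in all), through the held template. I backed off before letting go.

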